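# Pack and wedge a carving blank tight in its frame

## Task

The board lies loose in its carving frame. Lift the blue packer up and off its prongs on the shim rack, stand it in the gap between the dark adjustable stop and the board, close up to the stop, and let go of it; then lift the yellow wedge off the rack and push it down between the packer and the board, flat side to the packer and sloping side to the board, until you feel it go tight and the board is pressed against the far fence. Finish while still holding the wedge upright and pressing it down firmly (about 15 N), and leave the mug, brush and dowel where they are.

Things in the scene. Friction and masses are not known exactly. Their poses are not given: they have to be found in the camera images.
- frame: Carving frame, fixed: smooth plywood base 300 (x) x 250 (y) x 12 mm thick; origin at the centre of its underside on the table; its x axis points from the stop to the far fence, z up. The far fence is a dark wood rail across the frame's far end, its face (towards the stop) at x = +115 mm, from the base's top (z = 12 mm) up to z = 46 mm. Low side cleats, 14 mm high.
- fence: The far fence, fixed to the frame: dark wood rail 22 x 230 x 34 mm; origin at the middle of the lower edge of the face that looks at the board; axes as the frame's.
- stop: The adjustable stop, fixed for this job (how far it stands from the board differs each time): dark wood rail 18 mm thick, 170 mm long in y, 52 mm high, on the base, its upper inner edge bevelled as a lead-in (4 mm back over the top 9 mm), with a low foot and two brass thumb nuts on the side away from the board. Origin as point stop_face.
- stop_face (a point): Middle of the lower edge of the stop's face that looks at the board, on the base's top (12 mm above the table); x axis from the stop towards the board, z up. The gap to be packed lies between this face and the board; with the board against the fence it is 25 to 29.8 mm wide.
- board: The pale practice blank lying flat and loose on the frame's base, 177 mm from the gap to the fence, 206 mm along the gap, 32 mm thick, 0.2 to 0.45 kg; it starts 0 to 1.5 mm off the fence and slides. Its upper face is 44 mm above the table. Origin at the centre of its underside; its own x axis lies along the gap, its y axis across it.
- board_mid (a point): Centre of the board, half-way up (16 mm above its underside).
- rack: Shim rack, fixed: foot board 110 x 260 x 14 mm, upright wood panel 250 wide (y), 14 thick, 135 mm high; origin on the table below the panel's front face, x away from the robot. Two pairs of steel prongs, 6 mm thick, 26 mm between centres, pairs at y = -55 and +55 mm, stick out 46 mm to -x, upper side 118 mm above the table, ends turned up 6 mm. Packer and wedge hang one on each, either way round.
- packer: The blue packer, loose, 0.05 to 0.08 kg; origin at the centre of its foot, z up, x its thickness (16 mm), y its width; 102 mm tall. It hangs with the underside of its head on the prongs, neck between them, centred 26 mm before the panel, x away from the robot. To come off it must be lifted 6 to 25 mm, then drawn out to the rack's -x. It goes into the gap in the same attitude, foot on the base.
- packer_head (a point): Centre of the packer's head, 90 mm above its foot; grip the head from above by its two ends (34 mm). Packer from the foot up: body 50 mm wide (y) to 46 mm, neck 16 mm wide to 78 mm, head 34 mm wide to 102 mm; 16 mm thick (x), the foot tapered to 12 mm over its lowest 4 mm; weight low in the body.
- wedge: The yellow wedge, 0.05 to 0.08 kg, body waxed so slippery (it backs out unless held down); origin at its lower edge (toe) below the centre of its head, z up, x its thickness, y its width. -x face flat and upright at x = -8 mm; +x face slopes 2 in 5 from x = -5 mm at the toe (3 mm thick) to x = +8 mm at 33 mm above the toe. Hangs and comes off as the packer does; x to the board in use.
- wedge_head (a point): Centre of the wedge's head, 100 mm above its toe; grip the head from above by its two ends (46 mm). Wedge from the toe up: body 50 mm wide (y) to 56 mm, neck 16 mm wide to 88 mm, head 46 mm wide and 16 mm thick to 112 mm. When tight its toe stands 4 to 18 mm above the frame's base.
- tea_mug: White mug, 83 x 113 x 93 mm, bystander, not to be moved.
- dust_brush: Wooden dust brush lying flat, 178 mm long, 18 mm high, bystander, not to be moved.
- dowel: Brown dowel lying flat, 101 mm long, 14 mm thick, bystander, not to be moved.
There are look-alikes about, which are no part of the job. Of the things like the wedge, leave any that is orange; of the rest the larger one is meant.

How it is judged:
By the outcome, as a careful person would: the job done as asked, in the order asked, and still so for the second after the job is handed in, while the arm keeps its last pose, push and grip.
It also fails if it takes over 64 s, if anything falls off the work surface, if the arm or the gripper's body presses on something with over 40 N, if the wrist force passes 120 N, or if a joint passes its speed limit or range.

## Robot

A 7-joint arm with a two-finger parallel gripper is mounted at the origin on a cart in front of the work surface, level with it; the furniture and walls round the work are solid. World frame = base frame: x ahead of the robot, y to its left, z up, the work surface at z = 0. Lengths are in m, angles in rad, forces in N, time in s.
With the tool pointing down it reaches from about 0.425 to 0.925 m from the base axis. Payload 6.8 kg.
Tool frame: the origin (TCP) lies at the very end of the fingers, on their centre line; the grasp point (between the pads) lies r.grip_depth behind it (r.grip_depth is the distance from the TCP to the grasp point, in m); z points along the fingers, x is the direction in which the jaws open and shut, and the axes are right-handed (so a half turn about z gives the same grasp; the last joint's range is limited). The gripper opens to 85 mm and grips with 20 to 120 N. Pads are 22 mm wide; open, the fingers measure 114 mm over their backs; the gripper's body (76 mm by 85 mm) begins 54 mm behind the grasp point. The pads swing forward as they close: fully open they stand 13 mm farther back than shut.
Start: joints at [1.237, 0.477, 0.022, 1.555, -0.011, 1.109, -0.083], TCP at [0.151, -0.658, 0.231] pointing down, gripper open.
Joint ranges: [-2.96, 2.96], [-0.34, 2.1], [-1.41, 1.46], [0.24, 2.44], [-1.37, 4.51], [0.17, 1.92], [-2.96, 2.96]. Speed limits (rad/s): [2.39, 2.39, 3.14, 3.14, 3.14, 3.14, 3.14].

## Interface

Orientations are given as a rotation vector (axis times angle).
In Python, from bench import readout, grab_frame, workorder, r gives the robot as it stands.
- The arm moves only by the shell command python3 -m handwheel 'ROWS' [FORCE]. ROWS is text: rows parted by semicolons, each of 7 numbers parted by spaces: the shift along the tool's x, y, z in mm, then the turn, a rotation vector about the tool's x, y, z in degrees, then the finger opening in mm, from 0 to 85.4. A call has 1 to 12 rows; each row is the pose to reach, as a shift and turn from the pose commanded when the call began, along the tool's axes at that moment; what a row does not reach only later rows make up. A row lasts 1/8 s, in which the tool goes at most 62.5 mm and 10.7 degrees, less where a joint would pass 70% of its speed; a pose out of reach is approached as far as the arm can. A call with a gripper value outside its range is refused whole. The fingers move at their own pace and stop on an object; FORCE is the grip in N (left out, the last holds). Time passes only in rows, so rows that repeat a pose let the fingers close. It gives the time, the measured TCP pose, the force and the opening at its end, in the units of the state.
- readout.get_obs(): the state, without advancing time (a new reading comes with each control period).
- grab_frame(name): name is "scene" or "top" or "wrist"; returns a dict with "pixels" (384x512x3 uint8, red, green, blue), "fx", "fy", "cx", "cy" (pixels), "rvec" (rotation vector, rad) and "tvec" (3), from world to camera coordinates, as OpenCV has them. Camera axes: x right, y down, z forward; pixel columns grow to the right and rows downward; lengths in m; the calibration is good to about 2 mm. A picture is of the moment at which its call begins. There is no depth.
- workorder.hand_in(): hands the job in, once; it reports no verdict.
The state is a dict: "clock": time; "joints": joint angles; "qvel": joint speeds; "tau": joint torques, N m; "tcp_pos": TCP position; "orientation": TCP orientation; "contact_force": force on the tool from outside, world axes, zero at the start; "moment": the same for the moment, N m; "grip_width": finger opening in m.
Only numpy, scipy, OpenCV 4.12 (cv2) and the standard library are available. Lean on these libraries where they do the work, as an engineer would, in place of code of your own. Each camera call takes 0.05 s, during which the arm holds its last target.

## Working session

There is one attempt and no reset: what is moved stays moved. The work goes in short steps, Python scripts to look and compute and a shell command to move; the robot and the scene stay as the last step left them, time stands still between calls to the robot, and variables do not carry over. Pictures are saved under pics/ and viewed, and the job is handed in when it is done.

```bash
ls; mkdir -p pics; python3 - <<'E'
from bench import readout, grab_frame, workorder, r
import cv2,numpy as np
print(readout.get_obs()); print(r.grip_depth)
for n in ["scene","top","wrist"]:
    f=grab_frame(n); cv2.imwrite(f"pics/{n}0.png",f["pixels"][:,:,::-1]); print(n,f["fx"],f["fy"],f["cx"],f["cy"],f["rvec"],f["tvec"])
E
```

```text
pics
{'clock': 0.0, 'joints': array([ 1.23688922,  0.4778092 ,  0.0223677 ,  1.55646508, -0.01149177,
        1.10930957, -0.08307965]), 'qvel': array([ 7.50874407e-04, -2.37606189e-04,  1.10121498e-03, -5.42637417e-06,
        4.40007882e-04,  2.74274472e-04, -5.28941679e-04]), 'tau': array([-1.63935107e-03, -5.96456265e+01,  1.60741836e+00, -2.81199056e+01,
        1.24703109e-02,  9.26051434e-03,  1.25069900e-05]), 'tcp_pos': array([ 0.15095792, -0.65728474,  0.23031442]), 'orientation': array([-2.45678662e+00,  1.95635332e+00,  2.43546122e-03]), 'contact_force': array([ 0.11194252, -1.0078485 , -0.80686289]), 'moment': array([-0.00463531,  0.02258468, -0.06528309]), 'grip_width': 0.08540171059410008}
0.0187
scene 383.0145636852478 383.0145636852478 258.58050650794434 188.1259556340641 [ 0.95448665 -2.45281558  1.06589573] [0.36781572 0.30741855 1.04369643]
top 439.2223052187362 439.2223052187362 250.58034369774558 199.27817480449022 [ 2.16229892 -2.10594484  0.18464279] [0.00483475 0.53474443 1.60125489]
wrist 295.9019939231926 295.9019939231926 258.45181249046743 194.57649273926734 [-2.26339649  1.80205469  0.27635673] [-0.67487072 -0.03842085  0.38029878]
```

View pics/scene0.png

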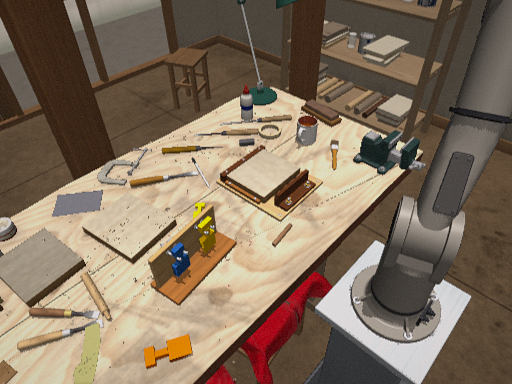

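View pics/top0.png

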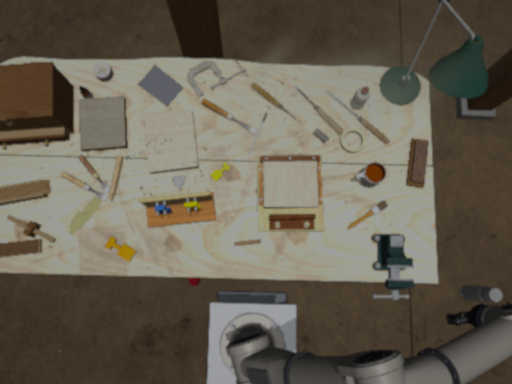

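View pics/wrist0.png

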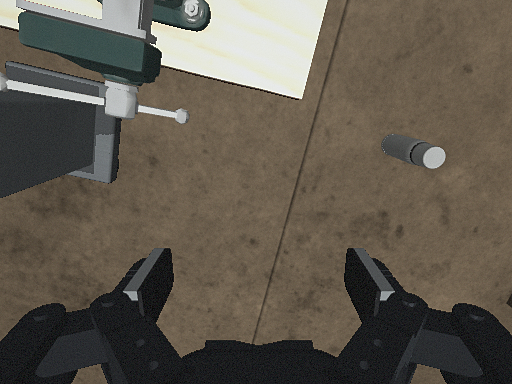

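Candidates for the wedge are the yellow piece on the rack (top 192,205 / scene 207,235), a small yellow piece lying on the table (top 220,172 / scene 199,210), and an orange piece (top 121,249 / scene 168,350). I'll enlarge to confirm which is meant.

```bash
cat > h.py <<'E'
import cv2,numpy as np
from scipy.spatial.transform import Rotation as R
from bench import readout, grab_frame, r
def proj(f,P):
    K=np.array([[f["fx"],0,f["cx"]],[0,f["fy"],f["cy"]],[0,0,1]])
    return cv2.projectPoints(np.asarray(P,float).reshape(-1,3),np.asarray(f["rvec"]),np.asarray(f["tvec"]),K,None)[0].reshape(-1,2)
def ray(f,uv):
    Rm=R.from_rotvec(f["rvec"]).as_matrix(); c=-Rm.T@np.asarray(f["tvec"])
    d=Rm.T@np.array([(uv[0]-f["cx"])/f["fx"],(uv[1]-f["cy"])/f["fy"],1]); return c,d
def onz(f,uv,z):
    c,d=ray(f,uv); return c+d*(z-c[2])/d[2]
def tri(f1,u1,f2,u2):
    c1,d1=ray(f1,u1);c2,d2=ray(f2,u2)
    s=np.linalg.lstsq(np.c_[d1,-d2],c2-c1,rcond=None)[0]
    a=c1+d1*s[0];b=c2+d2*s[1]; return (a+b)/2,np.linalg.norm(a-b)
def save(f,n,crop=None,k=1):
    im=f["pixels"][:,:,::-1]
    if crop: x0,y0,x1,y1=crop; im=im[y0:y1,x0:x1]
    cv2.imwrite(f"pics/{n}.png",cv2.resize(im,None,fx=k,fy=k,interpolation=cv2.INTER_CUBIC))
E
python3 - <<'E'
from h import *
s=grab_frame("scene");t=grab_frame("top")
save(s,"crop_s",(140,130,340,310),4);save(t,"crop_t",(130,140,335,260),3.9)
for n,uv,z in [("stopR",(318,221),.06),("stopL",(270,221),.06),("boardNR",(319,207),.044),("boardNL",(264,207),.044),("boardFL",(264,162),.044),("boardFR",(317,162),.044),("blue",(160,209),.13),("yel",(192,205),.14),("rackL",(146,200),.135),("rackR",(214,195),.135)]:
    print(n,onz(t,uv,z).round(3))
E
```

```text
stopR [ 0.457 -0.232  0.06 ]
stopL [ 0.453 -0.055  0.06 ]
boardNR [ 0.512 -0.238  0.044]
boardNL [ 0.507 -0.032  0.044]
boardFL [ 0.68  -0.028  0.044]
boardFR [ 0.686 -0.23   0.044]
blue [0.476 0.338 0.13 ]
yel [0.492 0.225 0.14 ]
rackL [0.507 0.389 0.135]
rackR [0.531 0.149 0.135]
```

View pics/crop_s.png

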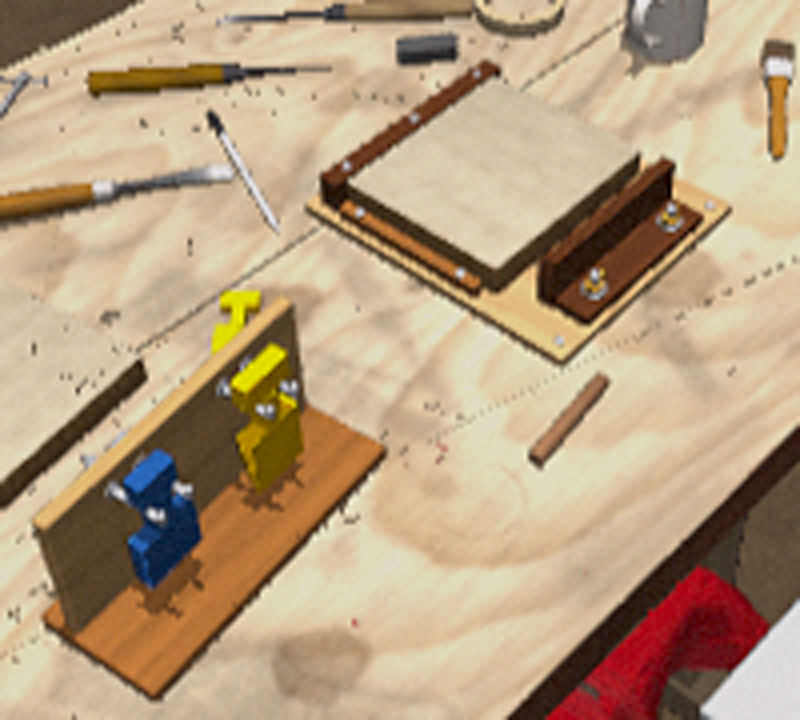

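View pics/crop_t.png

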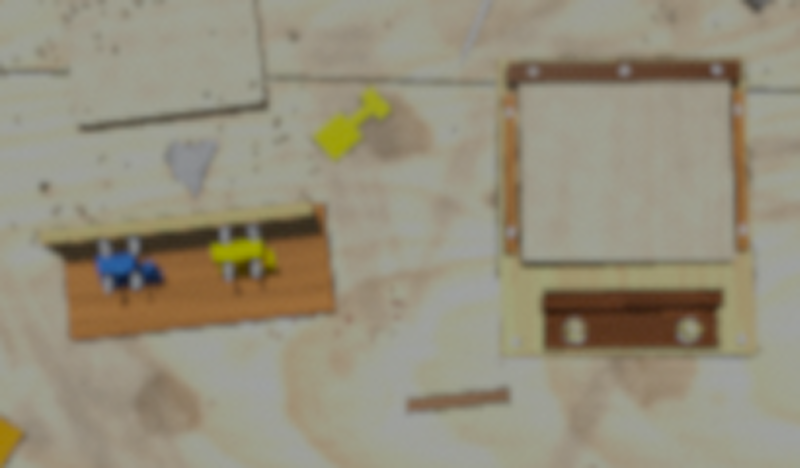

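Confirmed: the yellow wedge hanging on the rack is the one meant; the table one is clearly smaller, and the third is orange. Next I'll hover over the gap to measure it with the wrist camera.

```bash
cat >> h.py <<'E'
def go(pos,yaw,frm=None,cmd=None):
    """shift/turn (tool axes) from current pose to tcp pos, tool down, tool x = world +-y rotated by yaw deg"""
    o=readout.get_obs(); p=o["tcp_pos"] if frm is None else np.array(frm); Ro=R.from_rotvec(o["orientation"])
    for s in (0,180):
        xa=np.array([-np.sin(np.radians(yaw+s)),np.cos(np.radians(yaw+s)),0]); za=np.array([0,0,-1.]); ya=np.cross(za,xa)
        Rt=R.from_matrix(np.c_[xa,ya,za])
        print("shift",(Ro.inv().apply(np.array(pos)-p)*1000).round(1),"turn",np.degrees((Ro.inv()*Rt).as_rotvec()).round(2))
def st():
    o=readout.get_obs(); m=R.from_rotvec(o["orientation"]).as_matrix()
    print("t",round(float(o["clock"]),2),"tcp",o["tcp_pos"].round(4),"F",o["contact_force"].round(1),"M",o["moment"].round(2),"w",round(float(o["grip_width"])*1000,1),"q",o["joints"].round(2)); print("x",m[:,0].round(4),"z",m[:,2].round(4))
E
python3 - <<'E'
from h import *
st(); go((0.49,-0.14,0.36),1.4)
f=grab_frame("wrist"); c,_=ray(f,(0,0)); o=readout.get_obs(); Rt=R.from_rotvec(o["orientation"])
print("cam in tool",Rt.inv().apply(c-o["tcp_pos"]).round(4), (Rt.inv()*R.from_rotvec(f["rvec"]).inv()).as_rotvec().round(3))
E
```

```text
t 0.25 tcp [ 0.1511 -0.6576  0.2308] F [0.5 0.7 0.4] M [-0.01 -0.03  0.  ] w 85.5 q [ 1.24  0.48  0.02  1.56 -0.01  1.11 -0.08]
x [ 2.239e-01 -9.746e-01 -8.000e-04] z [-2.e-04  8.e-04 -1.e+00]
shift [-428.7 -446.2 -128.8] turn [-7.0000e-02  1.0000e-02 -1.6846e+02]
shift [-428.7 -446.2 -128.8] turn [1.000e-02 5.000e-02 1.154e+01]
cam in tool [ 0.0007 -0.0766 -0.1429] [-0.302 -0.     0.   ]
```

```bash
python3 -m handwheel '-20 -20 -50 0 0 0 85; -60 -60 -80 0 0 1 85; -100 -105 -110 0 0 3 85; -140 -145 -129 0 0 4 85; -180 -187 -129 0 0 5 85; -220 -229 -129 0 0 6 85; -262 -272 -129 0 0 7 85; -304 -315 -129 0 0 9 85; -346 -360 -129 0 0 11 85; -390 -405 -129 0 0 11.5 85; -429 -446 -129 0 0 11.5 85; -429 -446 -129 0 0 11.5 85'
python3 - <<'E'
from h import *
st(); save(grab_frame("wrist"),"w1",None,1.5)
E
```

```text
clock: 1.8
tcp_pos: [0.4917, -0.1348, 0.3604]
orientation: [-2.257, 2.182, 0.001]
contact_force: [-0.1, -0.2, 0.2]
grip_width: 0.0847
t 1.8 tcp [ 0.4917 -0.1348  0.3604] F [-0.1 -0.2  0.2] M [-0.    0.08 -0.  ] w 84.7 q [ 0.5   0.12 -0.39  1.75  0.05  1.28 -1.44]
x [ 0.0339 -0.9994 -0.0017] z [ 0.001   0.0018 -1.    ]
```

View pics/w1.png

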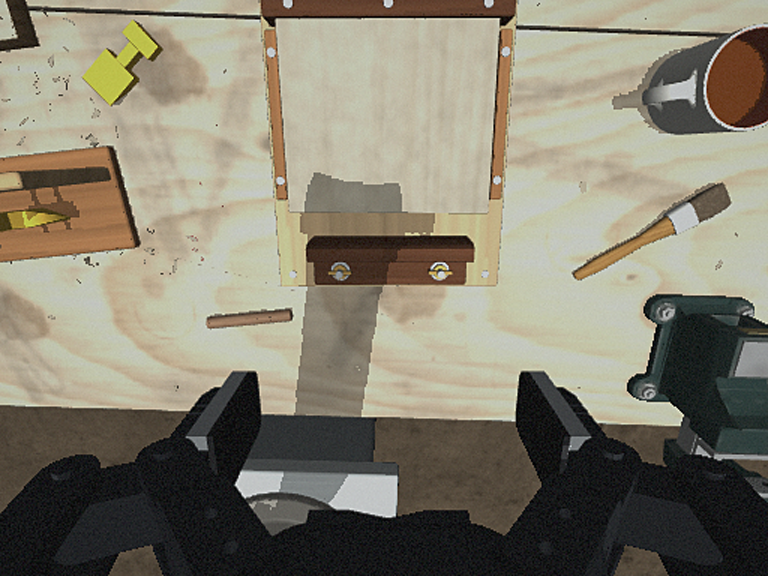

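```bash
python3 - <<'E'
from h import *
f=grab_frame("wrist"); np.savez("w1.npz",**f); save(f,"w1c",(180,130,350,195),4.7)
E
```

```text
(no output)
```

View pics/w1c.png

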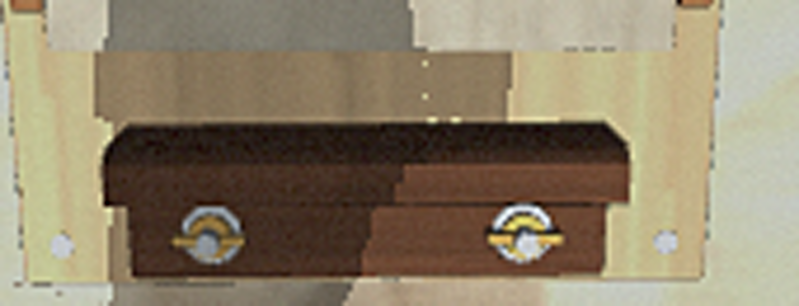

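The picture shows the board's near edge at crop row 50, the stop's lower face edge at row 122 and its bevel and top at rows 155–200.

```bash
python3 - <<'E'
from h import *
f=dict(np.load("w1.npz"))
def P(x,y,z): 
    uv=((x+.5)/4.7-.5+180,(y+.5)/4.7-.5+130); return onz(f,uv,z)
b0,b1=P(46,50,.044),P(674,48,.044); s0,s1=P(128,122,.012),P(606,121,.012)
t0,t1=P(106,163,.064),P(628,162,.064); k0,k1=P(104,206,.064),P(630,202,.064); B0,B1=P(28,281,.012),P(702,278,.012)
for n,a,b in [("board",b0,b1),("stopfoot",s0,s1),("stoptop",t0,t1),("stopback",k0,k1),("base",B0,B1)]:
    print(n,a.round(4),b.round(4),((a+b)/2).round(4),np.linalg.norm(b-a).round(4),"yaw",np.degrees(np.arctan2(b[0]-a[0],-(b[1]-a[1]))).round(2))
# board/fence far
for x,y,z in [(277,18,.044),(497,16,.044),(262,17,.046),(516,16,.046)]:
    print(onz(f,((x+.5)/1.5-.5,(y+.5)/1.5-.5),z).round(4))
E
```

```text
board [ 0.5083 -0.0317  0.044 ] [ 0.515 -0.237  0.044] [ 0.5117 -0.1343  0.044 ] 0.2054 yaw 1.88
stopfoot [ 0.4797 -0.0525  0.012 ] [ 0.4851 -0.2223  0.012 ] [ 0.4824 -0.1374  0.012 ] 0.1699 yaw 1.82
stoptop [ 0.4755 -0.054   0.064 ] [ 0.4808 -0.2213  0.064 ] [ 0.4781 -0.1377  0.064 ] 0.1674 yaw 1.81
stopback [ 0.4613 -0.053   0.064 ] [ 0.4677 -0.223   0.064 ] [ 0.4645 -0.138   0.064 ] 0.1702 yaw 2.15
base [ 0.4196 -0.0144  0.012 ] [ 0.4282 -0.2622  0.012 ] [ 0.4239 -0.1383  0.012 ] 0.248 yaw 1.97
[ 0.6819 -0.0319  0.044 ]
[ 0.6893 -0.2316  0.044 ]
[ 0.6817 -0.0188  0.046 ]
[ 0.6893 -0.2484  0.046 ]
```

```bash
python3 - <<'E'
from h import *
go((0.47,0.28,0.33),5.7)
E
```

```text
shift [-420.2    8.6   30. ] turn [-3.000e-02 -4.000e-02  1.758e+02]
shift [-420.2    8.6   30. ] turn [ 0.03 -0.02 -4.2 ]
```

```bash
python3 -m handwheel '-50 0 5 0 0 0 85; -105 1 10 0 0 -0.5 85; -160 3 15 0 0 -1 85; -215 4 20 0 0 -2 85; -270 5 25 0 0 -3 85; -325 6 30 0 0 -4 85; -380 8 30 0 0 -4.2 85; -420 9 30 0 0 -4.2 85; -420 9 30 0 0 -4.2 85'
python3 - <<'E'
from h import *
st(); f=grab_frame("wrist"); np.savez("w2.npz",**f); save(f,"w2",None,1.5); save(f,"w2c",(90,80,410,240),2.5)
E
```

```text
clock: 3.02
tcp_pos: [0.4697, 0.2814, 0.3302]
orientation: [-2.331, 2.106, 0.002]
contact_force: [0.2, 0.2, 0.3]
grip_width: 0.0848
t 3.02 tcp [0.4697 0.2814 0.3302] F [0.2 0.2 0.3] M [-0.06 -0.02 -0.01] w 84.8 q [-0.06  0.26 -0.71  1.7   0.17  1.25 -2.28]
x [ 0.1012 -0.9949 -0.001 ] z [-6.e-04  1.e-03 -1.e+00]
```

View pics/w2.png

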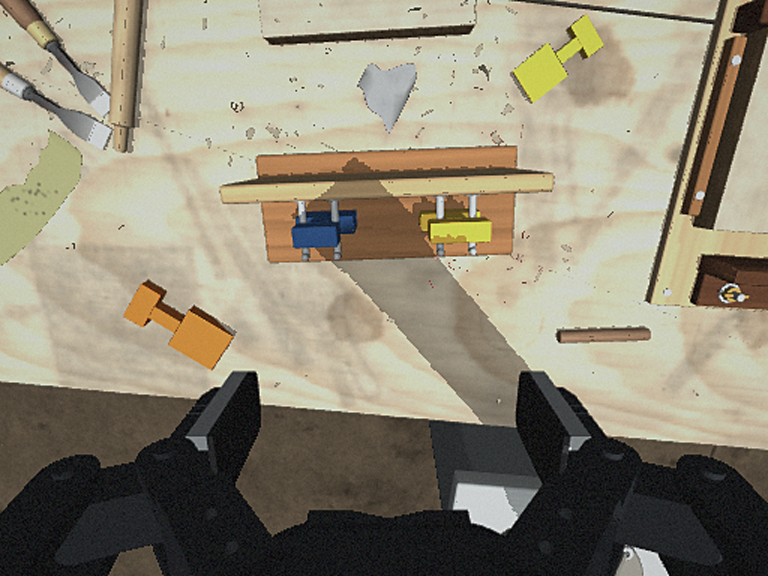

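View pics/w2c.png

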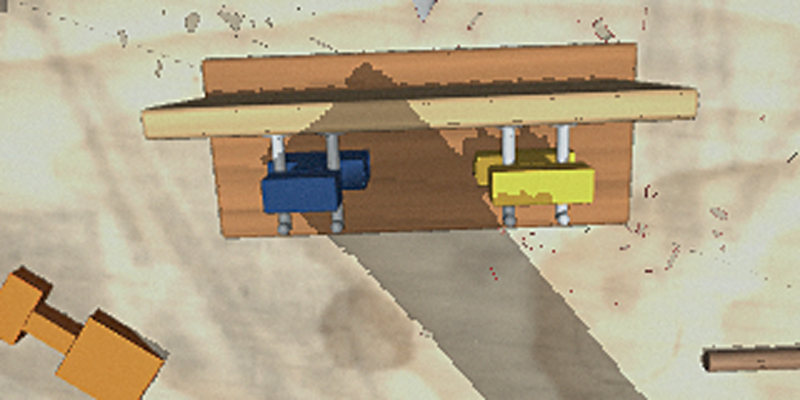

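Blue head top spans crop x 263–341, rows 176–212; yellow head top spans x 492–593, rows 168–205; panel's front top edge runs (145,139)–(695,117).

```bash
python3 - <<'E'
from h import *
f=dict(np.load("w2.npz"))
def P(x,y,z): return onz(f,((x+.5)/2.5-.5+90,(y+.5)/2.5-.5+80),z)
a,b=P(145,139,.135),P(695,117,.135); print("panel front top",a.round(4),b.round(4),((a+b)/2).round(4),"len",np.linalg.norm(b-a).round(4),"yaw",np.degrees(np.arctan2(b[0]-a[0],-(b[1]-a[1]))).round(2))
yaw=np.arctan2(b[0]-a[0],-(b[1]-a[1])); m=(a+b)/2
X=np.array([np.cos(yaw),np.sin(yaw)]);Y=np.array([-np.sin(yaw),np.cos(yaw)])
for s in(1,-1): print("nominal",s,(m[:2]-.026*X+s*.055*Y).round(4))
hsv=cv2.cvtColor(f["pixels"],cv2.COLOR_RGB2HSV)
for n,lo,hi,vb in [("blue",(105,100,60),(125,255,255),110),("yel",(24,120,60),(32,255,255),110)]:
    k=cv2.inRange(hsv[80:200,90:340],lo,hi); n_,l,s,c=cv2.connectedComponentsWithStats(k); print(n,s[1:][s[1:,4]>30])
for n,q in [("blue",[(263,180),(341,176),(341,211),(263,213)]),("yel",[(492,171),(593,166),(593,203),(492,206)])]:
    p=np.array([P(x,y,.142) for x,y in q]); print(n,p.mean(0).round(4),np.linalg.norm(p[0]-p[1]).round(4),np.linalg.norm(p[1]-p[2]).round(4)); c=p.mean(0)[:2]-m[:2]; print(" rack coords",(c@X).round(4),(c@Y).round(4))
E
```

```text
panel front top [0.498  0.4092 0.135 ] [0.5326 0.1646 0.135 ] [0.5153 0.2869 0.135 ] len 0.247 yaw 8.05
nominal 1 [0.4819 0.3377]
nominal -1 [0.4973 0.2288]
blue [[105  61  30  24 488]
 [136  62  12  14 119]]
yel [[196  68  42  14 416]]
blue [0.4811 0.3364 0.142 ] 0.0351 0.0159
 rack coords -0.027 0.0538
yel [0.4959 0.229  0.142 ] 0.045 0.0167
 rack coords -0.0274 -0.0546
```

```bash
python3 - <<'E'
from h import *
go((0.4815,0.337,0.170),8.05); go((0.4815,0.337,0.112),8.05)
E
```

```text
shift [-56.6 -16.7 160. ] turn [-5.0000e-02 -4.0000e-02  1.7759e+02]
shift [-56.6 -16.7 160. ] turn [ 0.03 -0.03 -2.41]
shift [-56.6 -16.7 218. ] turn [-5.0000e-02 -4.0000e-02  1.7759e+02]
shift [-56.6 -16.7 218. ] turn [ 0.03 -0.03 -2.41]
```

```bash
python3 -m handwheel '-28 -8 30 0 0 -1 70; -56.6 -16.7 70 0 0 -2.4 60; -56.6 -16.7 115 0 0 -2.4 60; -56.6 -16.7 155 0 0 -2.4 60; -56.6 -16.7 185 0 0 -2.4 60; -56.6 -16.7 205 0 0 -2.4 60; -56.6 -16.7 218 0 0 -2.4 60; -56.6 -16.7 218 0 0 -2.4 60'
python3 - <<'E'
from h import *
st(); f=grab_frame("wrist"); save(f,"w3",None,1.5); save(grab_frame("scene"),"s3",(130,200,260,310),5)
E
```

```text
clock: 4.08
tcp_pos: [0.4816, 0.337, 0.112]
orientation: [2.37, -2.061, 0.0]
contact_force: [0.1, 0.1, 0.2]
grip_width: 0.0599
t 4.08 tcp [0.4816 0.337  0.112 ] F [0.1 0.1 0.2] M [ 0.06  0.02 -0.03] w 59.9 q [-0.24  0.55 -0.63  1.84  0.41  0.89 -2.5 ]
x [ 1.390e-01 -9.903e-01  7.000e-04] z [-4.e-04 -7.e-04 -1.e+00]
```

View pics/w3.png

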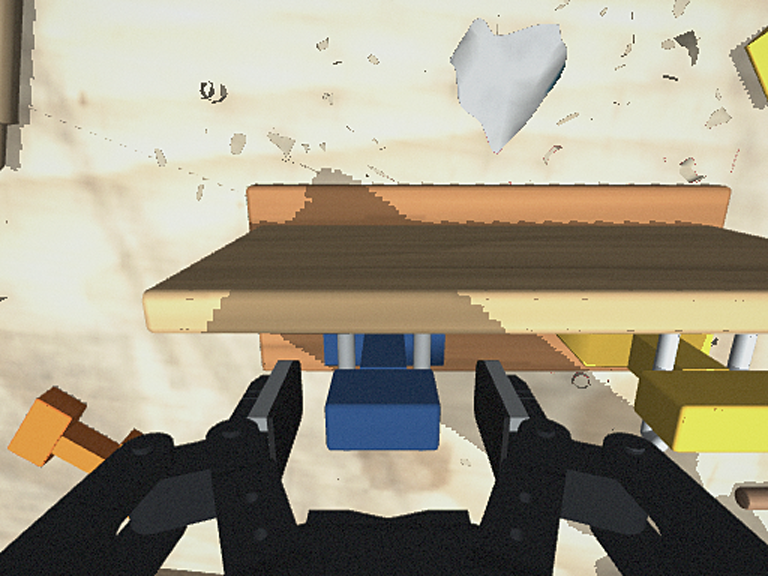

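View pics/s3.png

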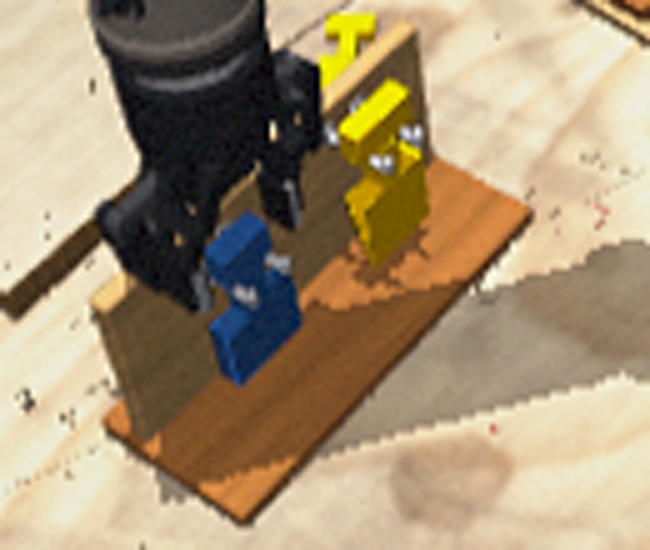

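The head sits between the pads; I'll check fore-aft alignment by projecting the known pad geometry.

```bash
python3 - <<'E'
from h import *
f=grab_frame("wrist"); o=readout.get_obs(); Ro=R.from_rotvec(o["orientation"])
pts=[(-30,-11,-3),(-30,11,-3),(-30,-11,-22),(-30,11,-22),(0,-8,-30),(0,8,-30)]
print((proj(f,[o["tcp_pos"]+Ro.apply(np.array(p)/1000) for p in pts])*1.5).round(0))
E
```

```text
[[298. 353.]
 [302. 409.]
 [286. 379.]
 [291. 441.]
 [385. 402.]
 [385. 449.]]
```

Prediction matches (head top rows 402–449). Gripping, then lifting about 14 mm and drawing out to the rack's −x.

```bash
python3 -m handwheel '0 0 0 0 0 0 45; 0 0 0 0 0 0 30; 0 0 0 0 0 0 28; 0 0 0 0 0 0 28; 0 0 -5 0 0 0 28; 0 0 -10 0 0 0 28; 0 0 -15 0 0 0 28; 0 0 -15 0 0 0 28' 50
python3 - <<'E'
from h import *
st(); save(grab_frame("scene"),"s4",(130,200,260,310),5)
E
```

```text
clock: 5.22
tcp_pos: [0.4815, 0.3379, 0.1278]
orientation: [-2.371, 2.06, -0.0]
contact_force: [-0.6, -0.2, -0.9]
grip_width: 0.0331
t 5.22 tcp [0.4815 0.3379 0.1278] F [-0.6 -0.2 -0.9] M [ 0.01  0.05 -0.02] w 33.1 q [-0.23  0.53 -0.65  1.83  0.4   0.91 -2.49]
x [ 1.398e-01 -9.902e-01 -4.000e-04] z [ 7.e-04  5.e-04 -1.e+00]
```

View pics/s4.png

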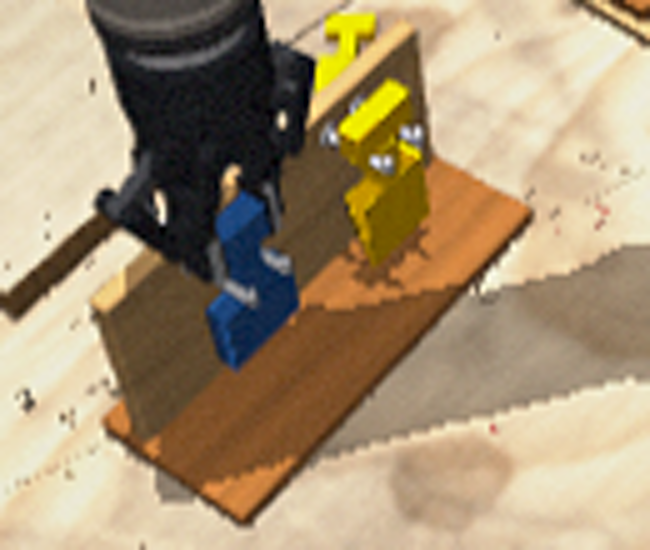

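```bash
python3 -m handwheel '0 12 -15 0 0 0 28; 0 27 -15 0 0 0 28; 0 42 -15 0 0 0 28; 0 50 -20 0 0 0 28; 0 52 -45 0 0 0 28; 0 52 -80 0 0 0 28; 0 52 -100 0 0 0 28; 0 52 -100 0 0 0 28'
python3 - <<'E'
from h import *
st(); save(grab_frame("wrist"),"w5",None,1.5)
go((0.4920,-0.1371,0.215),1.85)
E
```

```text
clock: 6.28
tcp_pos: [0.4302, 0.3316, 0.2296]
orientation: [-2.369, 2.057, -0.002]
contact_force: [-0.3, -0.1, -1.0]
grip_width: 0.0327
t 6.28 tcp [0.4302 0.3316 0.2296] F [-0.3 -0.1 -1. ] M [ 0.    0.07 -0.05] w 32.7 q [-0.18  0.35 -0.73  1.84  0.27  1.05 -2.44]
x [ 0.1402 -0.9901 -0.0019] z [ 0.0036  0.0024 -1.    ]
shift [472.    3.9  12.8] turn [-5.000e-02 -1.500e-01 -1.738e+02]
shift [472.    3.9  12.8] turn [-0.1   0.04  6.2 ]
```

View pics/w5.png

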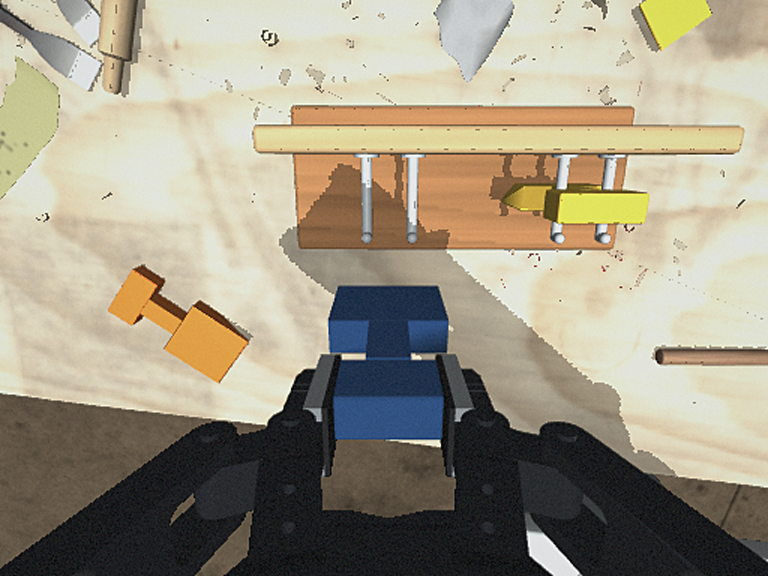

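```bash
python3 -m handwheel '30 0 0 0 0 0 28; 80 1 1 0 0 0 28; 135 1 3 0 0 1 28; 190 2 4 0 0 2 28; 245 2 6 0 0 3 28; 300 3 8 0 0 4 28; 355 3 10 0 0 5 28; 410 4 12 0 0 6.2 28; 450 4 13 0 0 6.2 28; 472 4 13 0 0 6.2 28; 472 4 13 0 0 6.2 28'
python3 - <<'E'
from h import *
st(); f=grab_frame("wrist"); np.savez("w6.npz",**f); save(f,"w6",None,1.5)
go((0.4920,-0.1371,0.175),1.85)
E
```

```text
clock: 7.7
tcp_pos: [0.491, -0.139, 0.2131]
orientation: [2.252, -2.189, -0.003]
contact_force: [0.2, 1.2, -0.9]
grip_width: 0.0328
t 7.7 tcp [ 0.491  -0.139   0.2131] F [ 0.2  1.2 -0.9] M [ 0.09 -0.02 -0.03] w 32.8 q [ 0.56  0.27 -0.48  1.94  0.15  0.98 -1.53]
x [ 2.860e-02 -9.996e-01 -4.000e-04] z [-2.1e-03  4.0e-04 -1.0e+00]
shift [-0.1 -1.  38.3] turn [ 9.0000e-02 -1.6000e-01  1.7993e+02]
shift [-0.1 -1.  38.3] turn [ 0.1   0.05 -0.07]
```

View pics/w6.png

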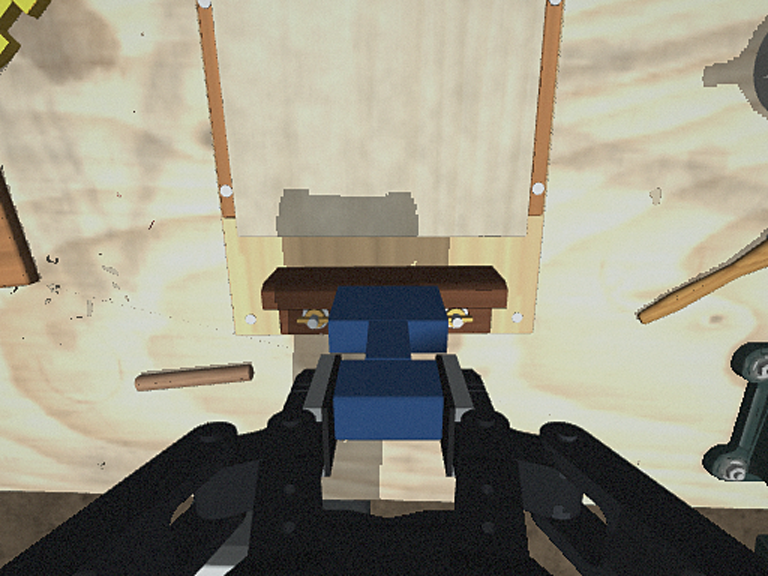

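```bash
python3 - <<'E'
from h import *
f=dict(np.load("w6.npz")); save(f,"w6c",(130,145,370,240),3.3)
o=readout.get_obs(); Ro=R.from_rotvec(o["orientation"])
q=lambda x,y:((x+.5)/1.5-.5,(y+.5)/1.5-.5)
print("board",onz(f,q(390,235.5),.044).round(4)," stop",onz(f,q(310,267),.012).round(4),onz(f,q(470,267),.012).round(4))
pts=[(-25,-6,72),(25,-6,72),(-25,-8,68),(25,-8,68),(-25,-8,26),(25,-8,26)]
print((proj(f,[o["tcp_pos"]+Ro.apply(np.array(p)/1000) for p in pts])*1.5).round(0).tolist())
E
```

```text
board [ 0.512  -0.1405  0.044 ]  stop [ 0.4791 -0.0777  0.012 ] [ 0.4828 -0.2053  0.012 ]
[[334.0, 299.0], [432.0, 298.0], [333.0, 297.0], [433.0, 297.0], [321.0, 329.0], [443.0, 329.0]]
```

View pics/w6c.png

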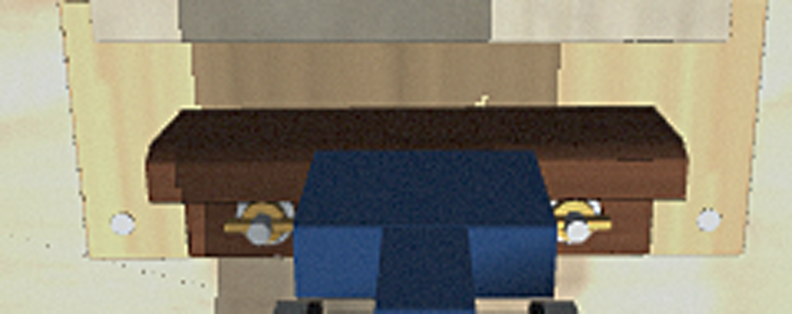

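The packer appears a few mm forward of my prediction; I'll measure its pose in the hand using its visible corners.

```bash
python3 - <<'E'
from h import *
f=dict(np.load("w6.npz")); save(f,"w6d",(200,180,320,300),5)
E
```

```text
(no output)
```

View pics/w6d.png

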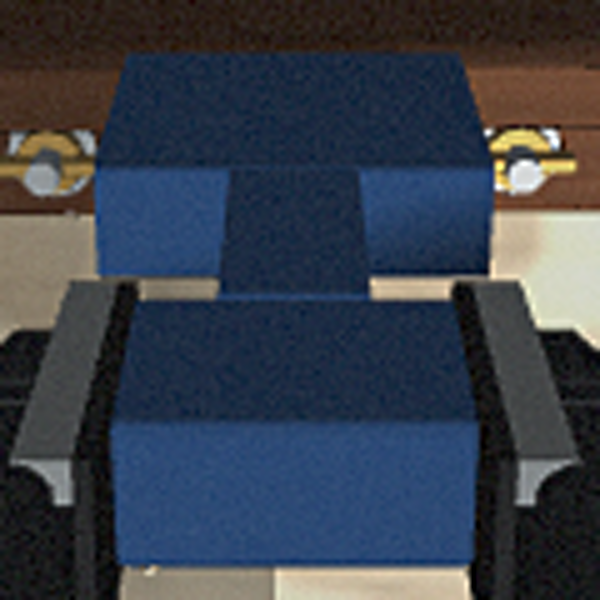

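```bash
cat > pnp.py <<'E'
from h import *
def pose(f,obj,px,x0,y0,k):
    obj=np.array(obj,float)/1000; uv=(np.array(px,float)+.5)/k-.5+[x0,y0]
    K=np.array([[f["fx"],0,f["cx"]],[0,f["fy"],f["cy"]],[0,0,1]])
    ok,rv,tv=cv2.solvePnP(obj,uv,K,None)
    e=cv2.projectPoints(obj,rv,tv,K,None)[0].reshape(-1,2)-uv
    Rc=R.from_rotvec(f["rvec"]); 
    pos=Rc.inv().apply(tv.ravel()-f["tvec"]); Rw=Rc.inv()*R.from_rotvec(rv.ravel())
    return pos,Rw,e
E
python3 - <<'E'
from pnp import *
f=dict(np.load("w6.npz"))
obj=[(8,25,4),(8,-25,4),(8,25,46),(8,-25,46),(-8,25,46),(-8,-25,46),(8,17,102),(8,-17,102),(-8,17,102),(-8,-17,102)]
px=[(127,53),(461,53),(97,168),(491,168),(98,275),(490,275),(111,420),(475,420),(117,565),(474,565)]
p,Rw,e=pose(f,obj,px,200,180,5)
print(p.round(4),np.degrees(Rw.as_rotvec()).round(2)); print(e.round(2).tolist())
o=readout.get_obs(); print("rel tcp",(p-o["tcp_pos"]).round(4), "head", (p+Rw.apply([0,0,.09])-o["tcp_pos"]).round(4))
E
```

```text
[ 0.4956 -0.1395  0.1342] [ 0.08 -3.52  1.71]
[[0.75, -0.12], [-0.75, -0.2], [-0.08, -0.33], [0.09, -0.43], [0.92, 0.63], [-0.85, 0.53], [-0.64, 0.23], [1.05, 0.14], [-0.28, -0.18], [-0.22, -0.27]]
rel tcp [ 0.0045 -0.0022 -0.079 ] head [-0.001  -0.0024  0.0108]
```

```bash
python3 - <<'E'
from h import *
f=grab_frame("scene"); np.savez("s6.npz",**f); save(f,"s6",(240,130,340,220),7)
o=readout.get_obs(); p=o["tcp_pos"]
print(p)
for n,q in [("upright",(0,0,-.072)),("pnp",(.0045,-.0022,-.079))]:
    print(n,[((a-[240,130]+.5)*7-.5).round(0).tolist() for a in proj(f,[p+np.array(q)+[s*.008,t*.025,h] for h in(.004,.046) for s,t in((-1,1),(-1,-1),(1,-1))])])
E
```

```text
[ 0.49127582 -0.13629299  0.21355662]
upright [[321.0, 247.0], [388.0, 197.0], [362.0, 184.0], [324.0, 175.0], [393.0, 126.0], [366.0, 112.0]]
pnp [[316.0, 252.0], [383.0, 203.0], [357.0, 189.0], [319.0, 181.0], [388.0, 132.0], [361.0, 119.0]]
```

View pics/s6.png

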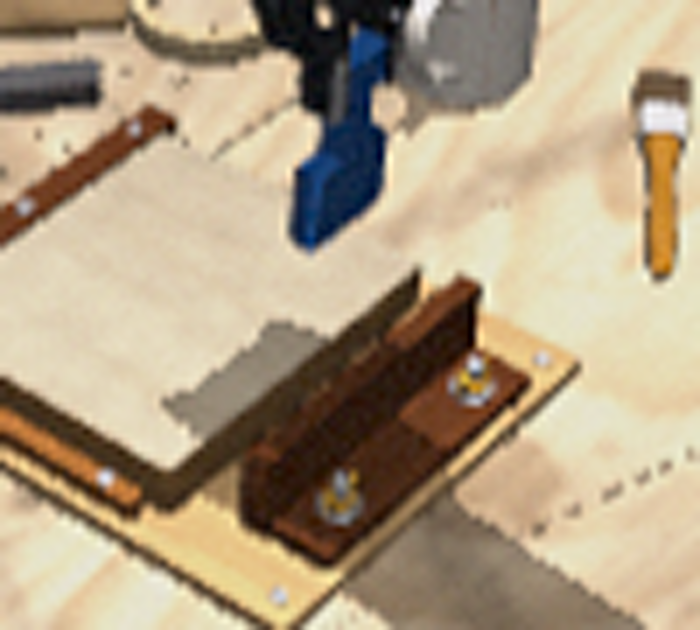

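Both cameras agree: the packer hangs about 3.5° tilted (foot ~5 mm towards +x) and ~5 mm lower in the grip. I'll level it by pitching the tool, come down a bit and check.

```bash
python3 -m handwheel '0 -1 15 -1.5 0 0 28; 0 -1 35 -3.5 0 0 28; 0 -1 45 -3.5 0 0 28; 0 -1 45 -3.5 0 0 28; 0 -1 45 -3.5 0 0 28' 70
python3 - <<'E'
from h import *
st(); f=grab_frame("wrist"); np.savez("w7.npz",**f); save(f,"w7",None,1.5); save(f,"w7d",(200,150,320,300),4.8)
E
```

```text
clock: 8.43
tcp_pos: [0.493, -0.1373, 0.1697]
orientation: [2.225, -2.154, -0.065]
contact_force: [0.0, 0.3, 0.2]
grip_width: 0.0329
t 8.43 tcp [ 0.493  -0.1373  0.1697] F [0.  0.3 0.2] M [-0.05 -0.08 -0.01] w 32.9 q [ 0.53  0.35 -0.47  1.94  0.2   0.96 -1.58]
x [ 3.240e-02 -9.995e-01  2.000e-04] z [-0.0603 -0.0021 -0.9982]
```

View pics/w7.png

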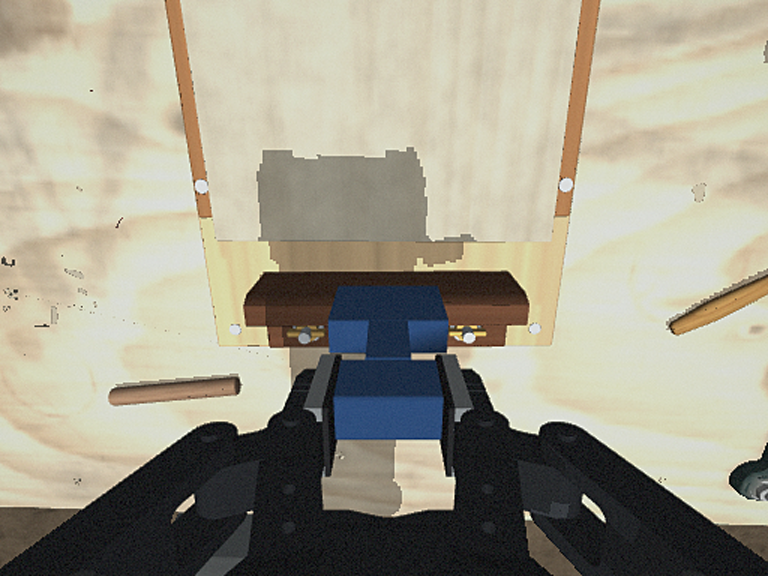

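View pics/w7d.png

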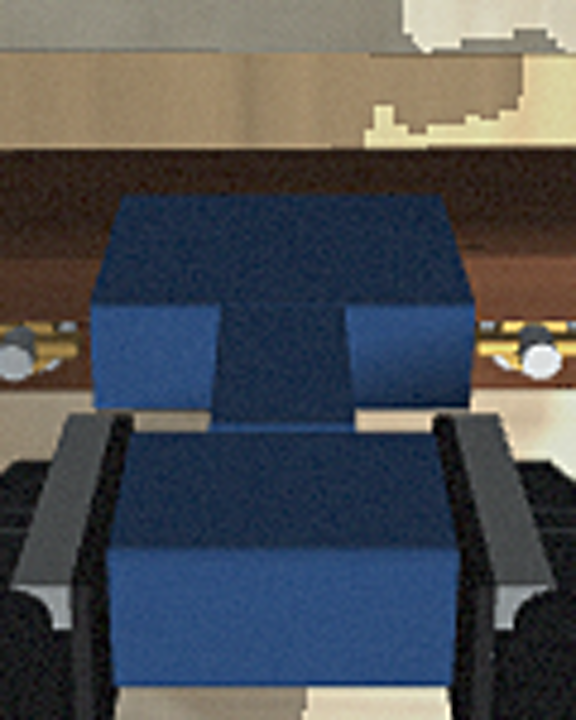

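```bash
python3 - <<'E'
from pnp import *
f=dict(np.load("w7.npz"))
obj=[(8,25,4),(8,-25,4),(8,25,46),(8,-25,46),(-8,25,46),(-8,-25,46),(8,17,102),(8,-17,102),(-8,17,102),(-8,-17,102)]
px=[(123,195),(442,195),(92,305),(473,303),(94,408),(471,407),(108,548),(458,547),(113,685),(454,684)]
p,Rw,e=pose(f,obj,px,200,150,4.8)
o=readout.get_obs(); print(p.round(4),np.degrees(Rw.as_rotvec()).round(2),"rel",(p-o["tcp_pos"]).round(4),o["tcp_pos"].round(4)); print(abs(e).max())
def P(x,y,z): return onz(f,((x+.5)/4.8-.5+200,(y+.5)/4.8-.5+150),z)
print("board",P(280,52,.044).round(4),"stop",P(280,149,.012).round(4))
Ro=R.from_rotvec(o["orientation"]); print("tool offs of foot",Ro.inv().apply(p-o["tcp_pos"]).round(4))
E
```

```text
[ 0.4931 -0.1379  0.0906] [ 0.04 -0.21  2.  ] rel [-0.     -0.0005 -0.0793] [ 0.4931 -0.1374  0.1699]
1.0427551273875793
board [ 0.5114 -0.1369  0.044 ] stop [ 0.4816 -0.1378  0.012 ]
tool offs of foot [ 0.0005 -0.0047  0.0791]
```

```bash
python3 -m handwheel '0 0 15 0 0 0 28; 0 -1 30 0 0 0 28; 0 -1.7 45 0 0 0 28; 0 -2.4 57 0 0 0 28; 0 -2.9 65 0 0 0 28; 0 -3.2 70 0 0 0 28; 0 -3.2 70 0 0 0 28; 0 -3.2 70 0 0 0 28'
python3 - <<'E'
from h import *
st(); f=grab_frame("wrist"); np.savez("w8.npz",**f); save(f,"w8",(130,130,380,310),3.2)
E
```

```text
clock: 9.48
tcp_pos: [0.4921, -0.1375, 0.0996]
orientation: [2.225, -2.155, -0.065]
contact_force: [0.1, 0.7, -0.8]
grip_width: 0.0329
t 9.47 tcp [ 0.4921 -0.1375  0.0996] F [ 0.1  0.7 -0.8] M [ 0.04 -0.09  0.01] w 32.9 q [ 0.5   0.45 -0.44  1.99  0.27  0.82 -1.64]
x [ 3.210e-02 -9.995e-01  2.000e-04] z [-0.0603 -0.0021 -0.9982]
```

View pics/w8.png

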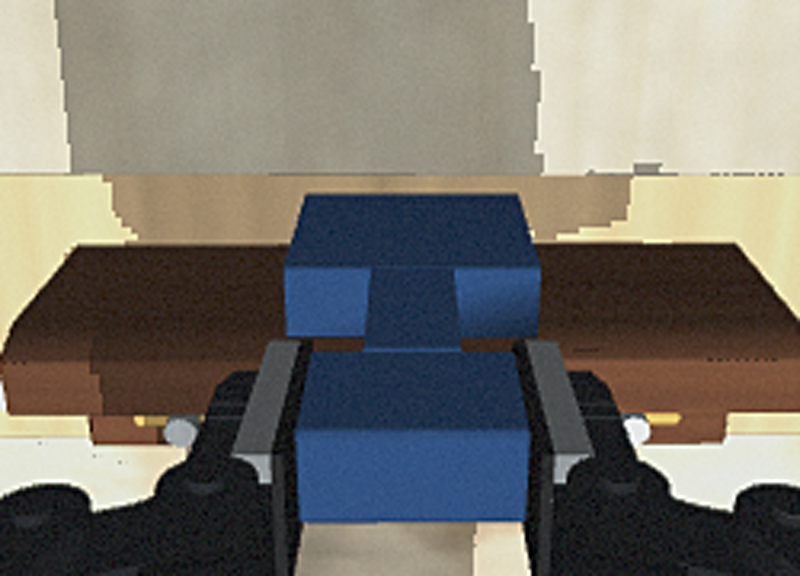

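In the gap with no contact yet, foot clear of the stop. Creeping down to feel the base.

```bash
python3 -m handwheel '0 -0.3 4 0 0 0 28; 0 -0.4 6 0 0 0 28; 0 -0.5 8 0 0 0 28; 0 -0.5 8 0 0 0 28'; python3 -m handwheel '0 -0.1 1 0 0 0 28; 0 -0.1 2 0 0 0 28; 0 -0.1 2 0 0 0 28'
```

```text
clock: 10.02
tcp_pos: [0.4916, -0.1375, 0.091]
orientation: [2.225, -2.154, -0.066]
contact_force: [0.1, 0.3, -0.3]
grip_width: 0.0326
clock: 10.4
tcp_pos: [0.4917, -0.1375, 0.0892]
orientation: [2.225, -2.154, -0.066]
contact_force: [-0.4, 0.0, -0.5]
grip_width: 0.0324
```

```bash
python3 -m handwheel '0 -0.1 1 0 0 0 28; 0 -0.1 2 0 0 0 28; 0 -0.1 2 0 0 0 28';python3 -m handwheel '0 -0.1 1 0 0 0 28; 0 -0.1 2 0 0 0 28; 0 -0.1 2 0 0 0 28'
```

```text
clock: 10.78
tcp_pos: [0.492, -0.1375, 0.0878]
orientation: [2.225, -2.155, -0.065]
contact_force: [-2.2, 0.4, 5.0]
grip_width: 0.0325
clock: 11.15
tcp_pos: [0.4927, -0.1374, 0.0877]
orientation: [2.225, -2.155, -0.063]
contact_force: [-4.6, 1.2, 22.8]
grip_width: 0.0325
```

Base felt. Easing off and sliding to the stop.

```bash
python3 -m handwheel '0 0.1 -1.8 0 0 0 28; 0 1 -1.8 0 0 0 28; 0 1 -1.8 0 0 0 28';python3 -m handwheel '0 0.7 0 0 0 0 28; 0 1.5 0 0 0 0 28; 0 1.5 0 0 0 0 28'
python3 - <<'E'
from h import *
st(); f=grab_frame("wrist"); np.savez("w9.npz",**f); save(f,"w9",(130,130,380,310),3.2)
E
```

```text
clock: 11.52
tcp_pos: [0.4919, -0.1375, 0.0877]
orientation: [2.226, -2.155, -0.063]
contact_force: [-0.1, 0.8, 7.0]
grip_width: 0.0326
clock: 11.9
tcp_pos: [0.4906, -0.1376, 0.0877]
orientation: [2.226, -2.156, -0.063]
contact_force: [2.0, -0.3, 5.1]
grip_width: 0.0332
t 11.9 tcp [ 0.4906 -0.1376  0.0877] F [ 2.  -0.3  5.1] M [-0.05 -0.49  0.04] w 33.2 q [ 0.49  0.46 -0.43  2.    0.28  0.79 -1.65]
x [ 3.220e-02 -9.995e-01  3.000e-04] z [-0.0584 -0.0022 -0.9983]
```

View pics/w9.png

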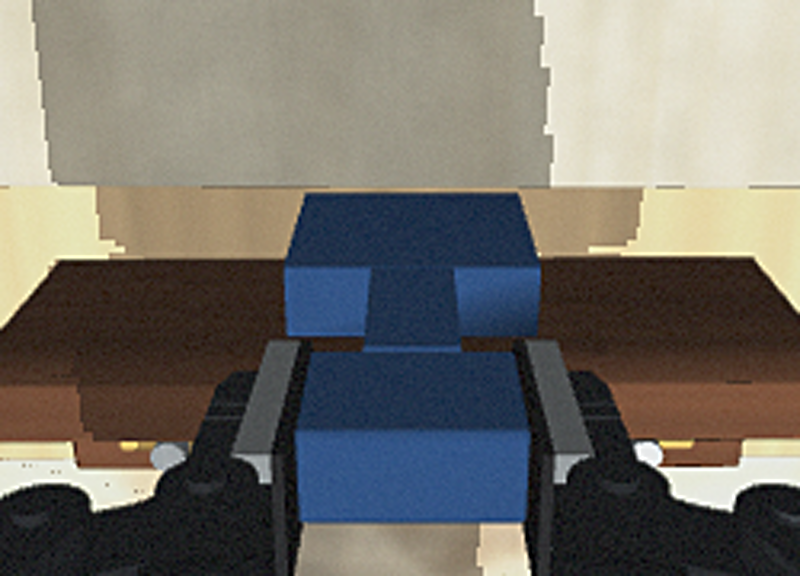

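```bash
python3 -m handwheel '0 0.7 -0.5 0 0 0 28; 0 1.4 -0.5 0 0 0 28; 0 1.4 -0.5 0 0 0 28';python3 -m handwheel '0 0.7 0 0 0 0 28; 0 1.4 0 0 0 0 28; 0 1.4 0 0 0 0 28'
```

```text
clock: 12.32
tcp_pos: [0.4884, -0.1376, 0.0878]
orientation: [2.225, -2.155, -0.065]
contact_force: [2.3, 0.0, 1.5]
grip_width: 0.0326
clock: 12.7
tcp_pos: [0.488, -0.1377, 0.0879]
orientation: [2.227, -2.156, -0.063]
contact_force: [6.6, -1.4, -3.4]
grip_width: 0.0322
```

Contact with the stop. Releasing and looking.

```bash
python3 -m handwheel '0 -0.4 0 0 0 0 28; 0 -0.4 0 0 0 0 40; 0 -0.4 0 0 0 0 50; 0 -0.4 0 0 0 0 54; 0 -0.4 0 0 0 0 54'
python3 - <<'E'
from h import *
st(); f=grab_frame("wrist"); np.savez("w10.npz",**f); save(f,"w10",(130,130,380,310),3.2)
E
```

```text
clock: 13.32
tcp_pos: [0.4866, -0.1377, 0.0877]
orientation: [2.224, -2.154, -0.067]
contact_force: [-0.4, 0.2, 0.1]
grip_width: 0.0537
t 13.32 tcp [ 0.4866 -0.1377  0.0877] F [-0.4  0.2  0.1] M [ 0.   -0.07  0.01] w 53.7 q [ 0.49  0.46 -0.43  2.01  0.28  0.79 -1.64]
x [ 3.200e-02 -9.995e-01 -1.000e-04] z [-0.0617 -0.0019 -0.9981]
```

View pics/w10.png

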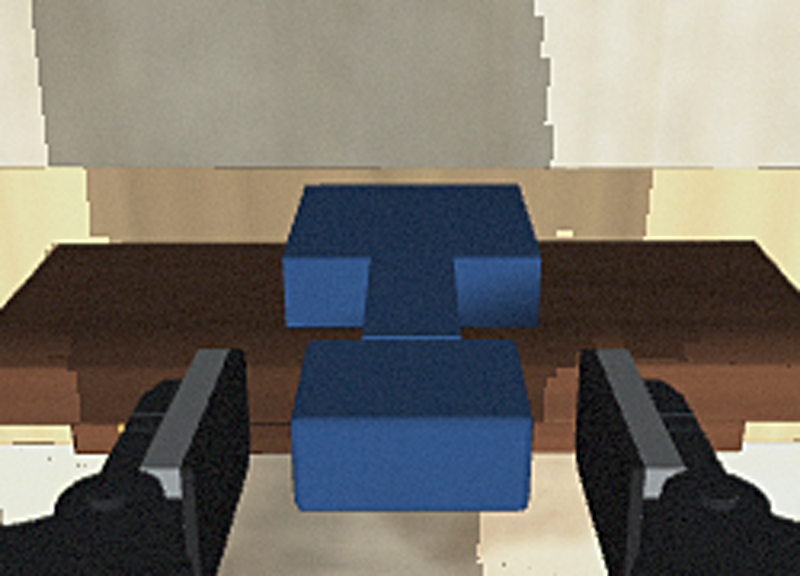

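```bash
python3 -m handwheel '0 0.9 -15 0 0 0 54; 0 2.4 -40 0 0 0 54; 0 5 -80 0 0 0 60; 0 6 -120 2 0 0 60; 0 6 -135 3.5 0 0 60; 0 6 -135 3.5 0 0 60; 0 6 -135 3.5 0 0 60'
python3 - <<'E'
from h import *
st(); f=grab_frame("wrist"); np.savez("w11.npz",**f); save(f,"w11",(130,130,380,310),3.2); save(grab_frame("scene"),"s11",(240,130,340,220),7)
go((0.4965,0.229,0.222),8.05)
E
```

```text
clock: 14.25
tcp_pos: [0.4884, -0.1375, 0.2218]
orientation: [2.256, -2.185, -0.003]
contact_force: [-0.2, 0.2, -0.1]
grip_width: 0.0605
t 14.25 tcp [ 0.4884 -0.1375  0.2218] F [-0.2  0.2 -0.1] M [ 0.02 -0.03 -0.01] w 60.5 q [ 0.57  0.25 -0.49  1.93  0.14  0.99 -1.52]
x [ 3.200e-02 -9.995e-01 -5.000e-04] z [-2.3e-03  4.0e-04 -1.0e+00]
shift [-3.66e+02 -1.98e+01 -2.00e-01] turn [ 9.0000e-02 -2.3000e-01  1.7379e+02]
shift [-3.66e+02 -1.98e+01 -2.00e-01] turn [ 0.15  0.06 -6.21]
```

View pics/w11.png

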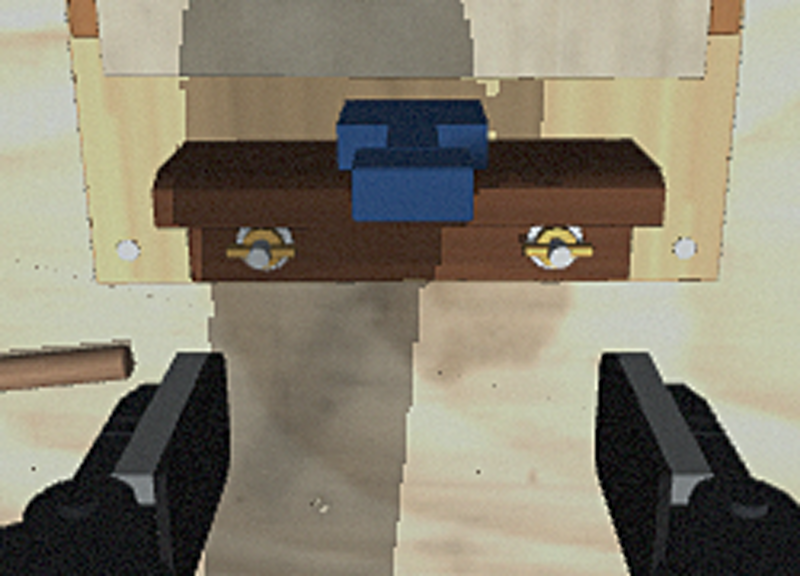

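View pics/s11.png

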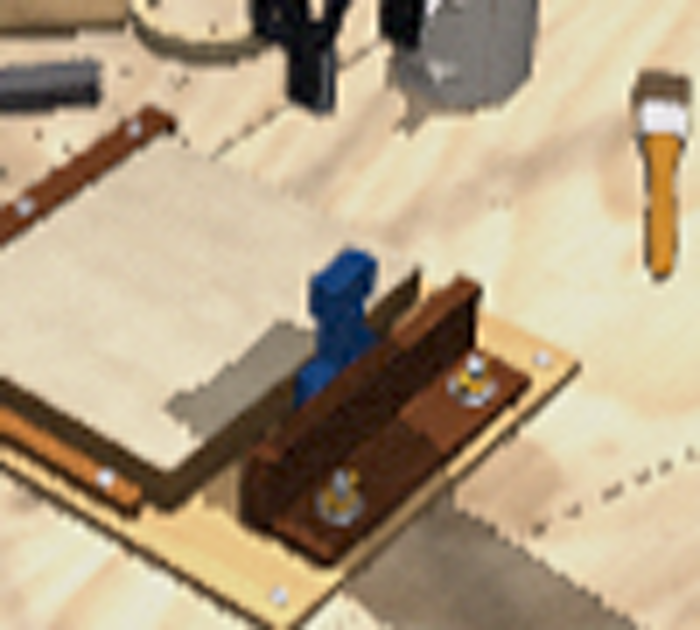

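```bash
python3 - <<'E'
from h import *
f=dict(np.load("w11.npz"))
def P(x,y,z): return onz(f,((x+.5)/3.2-.5+130,(y+.5)/3.2-.5+130),z).round(4)
print("bottom+x",P(346,99,.016),P(484,99,.016)); print("bodytop+x",P(337,123,.058),P(487,123,.058)); print("bodytop-x",P(338,169,.058),P(488,168,.058))
print("head+x",P(352,167,.114),P(474,166,.114),"head-x",P(352,220,.114),P(473,219,.114))
print("board",P(110,76,.044),P(410,77,.044),P(704,78,.044),"stop foot",P(183,140,.012),P(410,140,.012),P(640,140,.012),"stop top -",P(155,226,.064))
E
```

```text
bottom+x [ 0.4974 -0.1132  0.016 ] [ 0.4991 -0.1646  0.016 ]
bodytop+x [ 0.4975 -0.113   0.058 ] [ 0.4991 -0.1625  0.058 ]
bodytop-x [ 0.4818 -0.1135  0.058 ] [ 0.4837 -0.1637  0.058 ]
head+x [ 0.4977 -0.1214  0.114 ] [ 0.4991 -0.1548  0.114 ] head-x [ 0.4825 -0.1216  0.114 ] [ 0.4838 -0.1553  0.114 ]
board [ 0.5082 -0.0347  0.044 ] [ 0.5112 -0.1367  0.044 ] [ 0.514  -0.2367  0.044 ] stop foot [ 0.4788 -0.0509  0.012 ] [ 0.4816 -0.1375  0.012 ] [ 0.4844 -0.2253  0.012 ] stop top - [ 0.4617 -0.0528  0.064 ]
```

Packer upright and close up to the stop (gap left ≈13 mm). Now to the wedge.

```bash
python3 -m handwheel '-30 -1 0 0 0 0 70; -85 -5 0 0 0 -1 72; -140 -8 0 0 0 -2 72; -195 -11 0 0 0 -3 72; -250 -14 0 0 0 -4.5 72; -305 -17 0 0 0 -6.2 72; -345 -20 0 0 0 -6.2 72; -366 -20 0 0 0 -6.2 72; -366 -20 0 0 0 -6.2 72; -366 -20 0 0 0 -6.2 72'
python3 - <<'E'
from h import *
st(); f=grab_frame("wrist"); np.savez("w12.npz",**f); save(f,"w12",(130,130,380,310),3.2)
go((0.4965,0.229,0.110),8.05)
E
```

```text
clock: 15.6
tcp_pos: [0.4974, 0.2274, 0.2221]
orientation: [2.369, -2.06, -0.0]
contact_force: [0.8, 0.5, -0.5]
grip_width: 0.0716
t 15.6 tcp [0.4974 0.2274 0.2221] F [ 0.8  0.5 -0.5] M [ 0.03  0.02 -0.01] w 71.6 q [ 0.    0.35 -0.67  1.84  0.25  1.04 -2.2 ]
x [ 0.1388 -0.9903  0.0011] z [-0.0014 -0.0013 -1.    ]
shift [ -2.1   0.7 112.3] turn [-1.0000e-01 -1.1000e-01  1.7988e+02]
shift [ -2.1   0.7 112.3] turn [ 0.07 -0.06 -0.12]
```

View pics/w12.png

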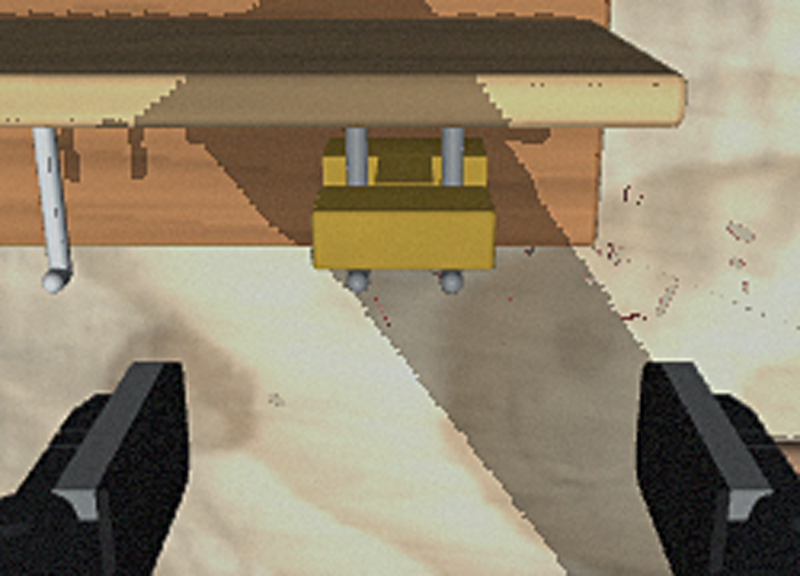

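```bash
python3 - <<'E'
from h import *
f=dict(np.load("w12.npz"))
def P(x,y,z): return onz(f,((x+.5)/3.2-.5+130,(y+.5)/3.2-.5+130),z)
p=np.array([P(x,y,.142) for x,y in[(314,210),(494,209),(494,268),(314,269)]]); print(p.round(4),p.mean(0).round(4))
st(); go((*p.mean(0)[:2],0.110),8.05)
E
```

```text
[[0.5005 0.2515 0.142 ]
 [0.5069 0.2075 0.142 ]
 [0.4915 0.205  0.142 ]
 [0.485  0.2498 0.142 ]] [0.496  0.2285 0.142 ]
t 15.65 tcp [0.4976 0.2271 0.2223] F [-0.5  0.4  1. ] M [0.01 0.01 0.  ] w 72.0 q [ 0.    0.35 -0.67  1.84  0.25  1.04 -2.2 ]
x [ 0.1379 -0.9904  0.0011] z [-0.001  -0.0013 -1.    ]
shift [ -1.7   1.3 112.3] turn [-1.0000e-01 -1.1000e-01  1.7988e+02]
shift [ -1.7   1.3 112.3] turn [ 0.07 -0.06 -0.12]
```

```bash
python3 -m handwheel '-1.7 1.3 40 0 0 0 72; -1.7 1.3 75 0 0 0 66; -1.7 1.3 98 0 0 0 64; -1.7 1.3 112 0 0 0 64; -1.7 1.3 112 0 0 0 64'
python3 - <<'E'
from h import *
st(); f=grab_frame("wrist"); np.savez("w13.npz",**f); save(f,"w13",None,1.5)
o=readout.get_obs(); Ro=R.from_rotvec(o["orientation"])
h=o["tcp_pos"][2]-.142
print((proj(f,[o["tcp_pos"]+Ro.apply(np.array([a/1000,b/1000,h])) for a,b in[(-23,-8),(23,-8),(-23,8),(23,8)]])*1.5).round(0).tolist())
E
```

```text
clock: 16.27
tcp_pos: [0.4958, 0.2293, 0.1103]
orientation: [2.369, -2.061, -0.0]
contact_force: [-0.4, -0.1, 0.2]
grip_width: 0.0638
t 16.27 tcp [0.4958 0.2293 0.1103] F [-0.4 -0.1  0.2] M [ 0.04 -0.    0.03] w 63.8 q [-0.06  0.49 -0.62  1.94  0.38  0.83 -2.31]
x [ 1.387e-01 -9.903e-01  8.000e-04] z [-0.0012 -0.001  -1.    ]
[[303.0, 404.0], [464.0, 404.0], [306.0, 451.0], [461.0, 451.0]]
```

View pics/w13.png

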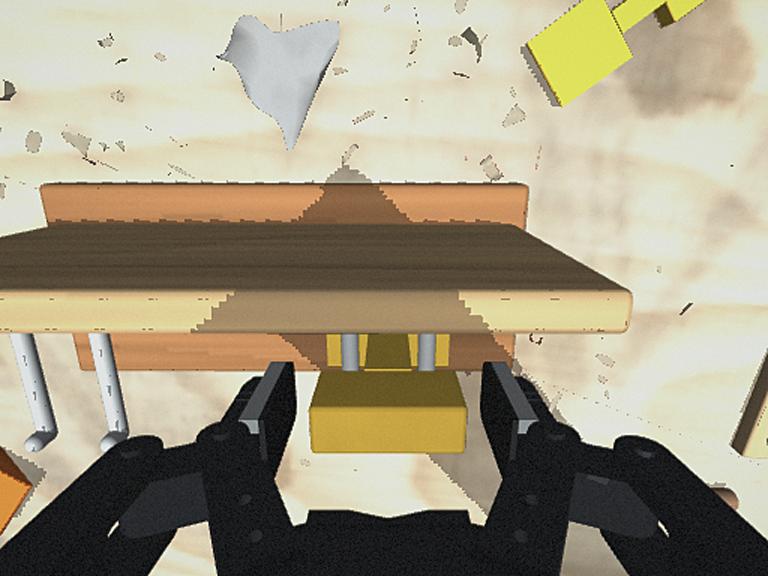

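Head (310–466, 404–452) matches within ~1 mm. Grip and lift.

```bash
python3 -m handwheel '1 0 0 0 0 0 55; 1 0 0 0 0 0 42; 1 0 0 0 0 0 38; 1 0 0 0 0 0 38; 1 0 0 0 0 0 38; 1 0 -3 0 0 0 38; 1 0 -7 0 0 0 38; 1 0 -11 0 0 0 38; 1 0 -15 0 0 0 38; 1 0 -15 0 0 0 38' 110
python3 - <<'E'
from h import *
st(); f=grab_frame("wrist"); np.savez("w14.npz",**f); save(f,"w14",None,1.5)
E
python3 -m handwheel '0 12 0 0 0 0 38; 0 27 0 0 0 0 38; 0 42 0 0 0 0 38; 0 52 -5 0 0 0 38; 0 52 -25 0 0 0 38; 0 52 -60 0 0 0 38; 0 52 -90 0 0 0 38; 0 52 -100 0 0 0 38; 0 52 -100 0 0 0 38'
python3 - <<'E'
from h import *
st(); f=grab_frame("wrist"); np.savez("w15.npz",**f); save(f,"w15",(185,170,335,300),4.6)
go((0.480,-0.138,0.225),1.85)
E
```

```text
clock: 17.58
tcp_pos: [0.4963, 0.2295, 0.1263]
orientation: [-2.371, 2.06, -0.0]
contact_force: [-1.2, -0.5, -1.6]
grip_width: 0.0442
t 17.57 tcp [0.4963 0.2295 0.1263] F [-1.2 -0.5 -1.6] M [ 0.    0.   -0.02] w 44.2 q [-0.05  0.47 -0.63  1.93  0.36  0.86 -2.3 ]
x [ 1.397e-01 -9.902e-01 -2.000e-04] z [ 6.e-04  3.e-04 -1.e+00]
clock: 18.75
tcp_pos: [0.4446, 0.222, 0.2261]
orientation: [-2.371, 2.06, -0.001]
contact_force: [0.8, -0.6, -1.4]
grip_width: 0.0438
t 18.75 tcp [0.4446 0.222  0.2261] F [ 0.8 -0.6 -1.4] M [ 0.02 -0.01  0.03] w 43.8 q [ 0.03  0.26 -0.71  1.94  0.2   1.01 -2.21]
x [ 1.395e-01 -9.902e-01  2.000e-04] z [ 0.001 -0.    -1.   ]
shift [361.2  14.8   0.5] turn [ 5.0000e-02  5.0000e-02 -1.7382e+02]
shift [361.2  14.8   0.5] turn [ 0.03 -0.03  6.18]
```

View pics/w14.png

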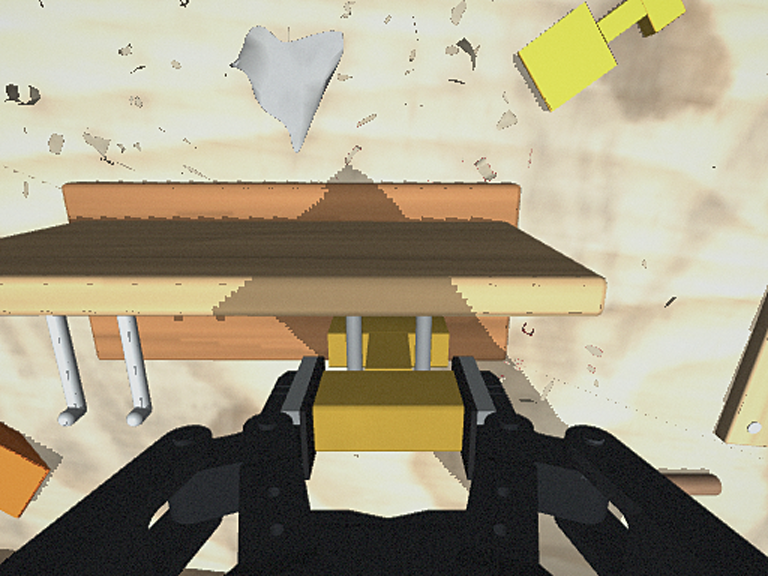

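View pics/w15.png

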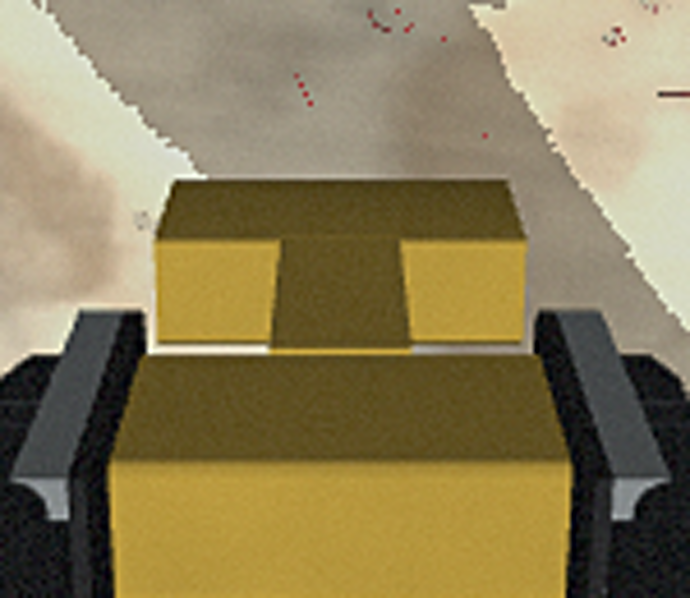

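```bash
python3 -m handwheel '30 -2 0 0 0 0 38; 80 -3 0 0 0 1 38; 135 -5 0 0 0 2 38; 190 -8 0 0 0 3 38; 245 -10 0 0 0 4 38; 300 -12 0 0 0 5 38; 340 -13 0 0 0 6.2 38; 361 -13 0 0 0 6.2 38; 361 -13 0 0 0 6.2 38; 361 -13 0 0 0 6.2 38'
python3 - <<'E'
from h import *
st(); f=grab_frame("wrist"); np.savez("w16.npz",**f); save(f,"w16",None,1.5); save(f,"w16c",(185,180,335,310),4.6)
f=grab_frame("scene"); np.savez("s16.npz",**f); save(f,"s16",(240,120,340,210),7)
E
```

```text
clock: 20.05
tcp_pos: [0.5074, -0.1321, 0.225]
orientation: [2.258, -2.184, -0.003]
contact_force: [-0.1, 0.6, 0.3]
grip_width: 0.0443
t 20.05 tcp [ 0.5074 -0.1321  0.225 ] F [-0.1  0.6  0.3] M [-0.03 -0.   -0.  ] w 44.3 q [ 0.55  0.28 -0.49  1.89  0.15  1.01 -1.54]
x [ 0.0334 -0.9994 -0.0011] z [-0.0016  0.001  -1.    ]
```

View pics/w16.png

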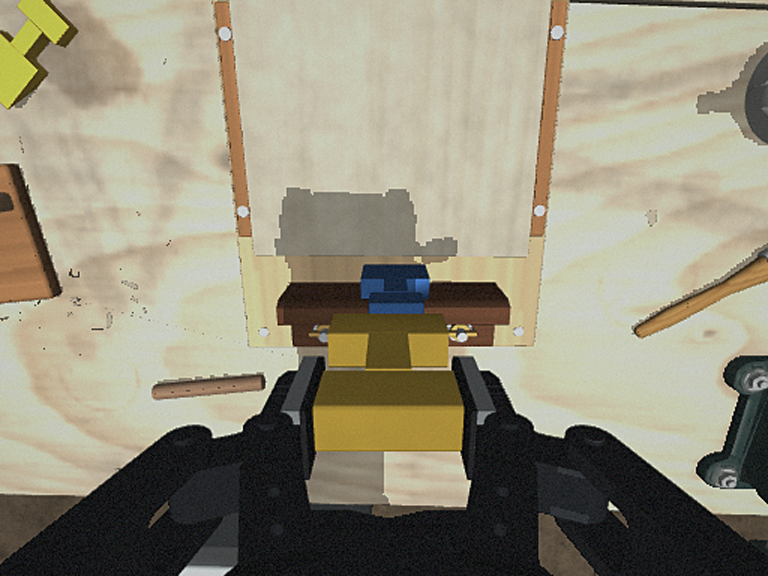

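View pics/w16c.png

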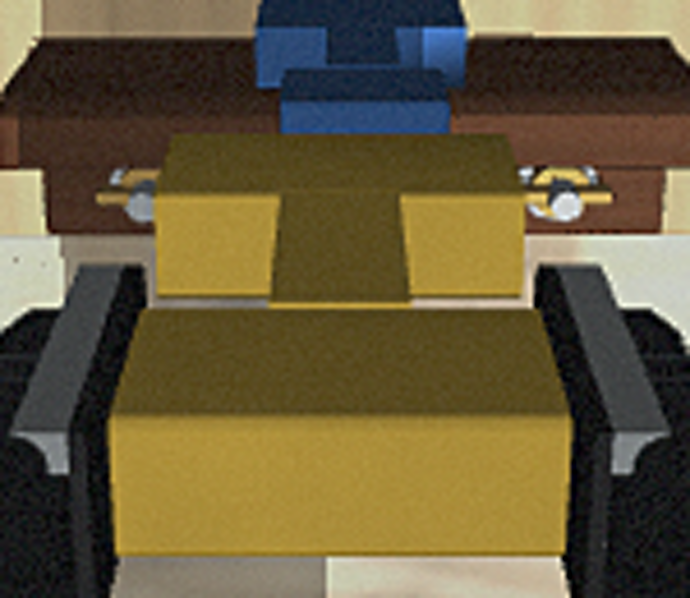

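View pics/s16.png

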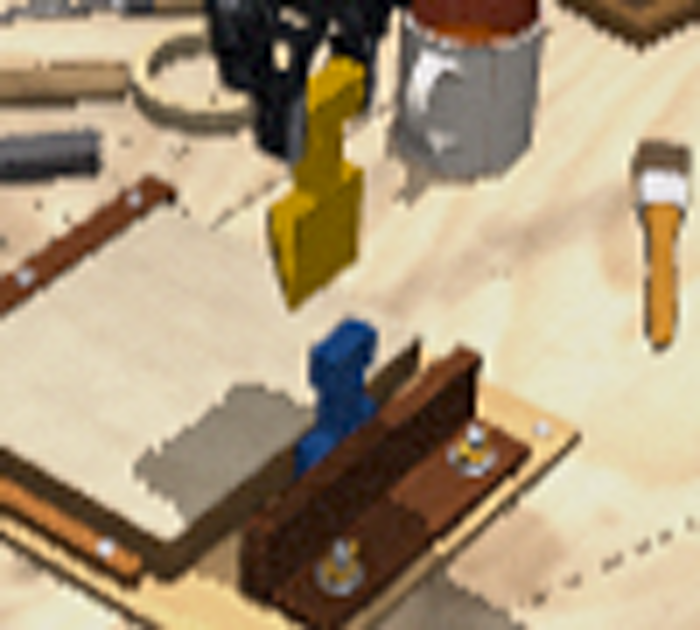

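```bash
python3 - <<'E'
from pnp import *
f=dict(np.load("w16.npz"))
obj=[(8,25,33),(8,-25,33),(8,25,56),(8,-25,56),(-8,25,56),(-8,-25,56),(8,23,112),(8,-23,112),(-8,23,112),(-8,-23,112)]
px=[(175,134),(510,134),(155,194),(525,194),(157,297),(523,297),(109,415),(571,415),(116,554),(565,554)]
p,Rw,e=pose(f,obj,px,185,180,4.6)
o=readout.get_obs(); Ro=R.from_rotvec(o["orientation"])
print(p.round(4),np.degrees(Rw.as_rotvec()).round(2),"rel",(p-o["tcp_pos"]).round(4),o["tcp_pos"].round(4)); print(abs(e).max(),"tool offs",Ro.inv().apply(p-o["tcp_pos"]).round(4))
s=dict(np.load("s16.npz"))
for n,q in [("upright",(0,0,-.0813)),("pnp",p-o["tcp_pos"])]:
    print(n,[((a-[240,120]+.5)*7-.5).round(0).tolist() for a in proj(s,[o["tcp_pos"]+np.array(q)+[a,b,c] for a,b,c in[(-.008,.025,0),(-.008,-.025,0),(-.008,.025,.056)]])])
E
```

```text
[ 0.5046 -0.1331  0.1389] [-0.06 -0.26  1.97] rel [-0.0031 -0.0012 -0.0867] [ 0.5077 -0.1319  0.2255]
1.3570352193683277 tool offs [0.0011 0.0031 0.0867]
upright [[287.0, 309.0], [355.0, 260.0], [291.0, 213.0]]
pnp [[294.0, 319.0], [361.0, 270.0], [298.0, 224.0]]
```

Wedge upright, flat side to the robot/packer, slope to the board. Down to just above the gap and look.

```bash
python3 -m handwheel '2 -2 10 0 0 0 38; 5 -3.8 30 0 0 0 38; 5 -3.8 55 0 0 0 38; 5 -3.8 73 0 0 0 38; 5 -3.8 80 0 0 0 38; 5 -3.8 80 0 0 0 38; 5 -3.8 80 0 0 0 38'
python3 - <<'E'
from h import *
st(); f=grab_frame("wrist"); np.savez("w17.npz",**f); save(f,"w17",(130,150,380,310),3.2)
f=grab_frame("scene"); np.savez("s17.npz",**f); save(f,"s17",(260,130,340,210),8)
E
```

```text
clock: 21.02
tcp_pos: [0.5126, -0.1384, 0.1467]
orientation: [-2.256, 2.185, -0.002]
contact_force: [0.0, 0.4, -0.9]
grip_width: 0.0443
t 21.02 tcp [ 0.5126 -0.1384  0.1467] F [ 0.   0.4 -0.9] M [-0.02  0.01  0.08] w 44.3 q [ 0.52  0.38 -0.46  1.96  0.22  0.85 -1.6 ]
x [ 3.220e-02 -9.995e-01  4.000e-04] z [ 1.4e-03 -3.0e-04 -1.0e+00]
```

View pics/w17.png

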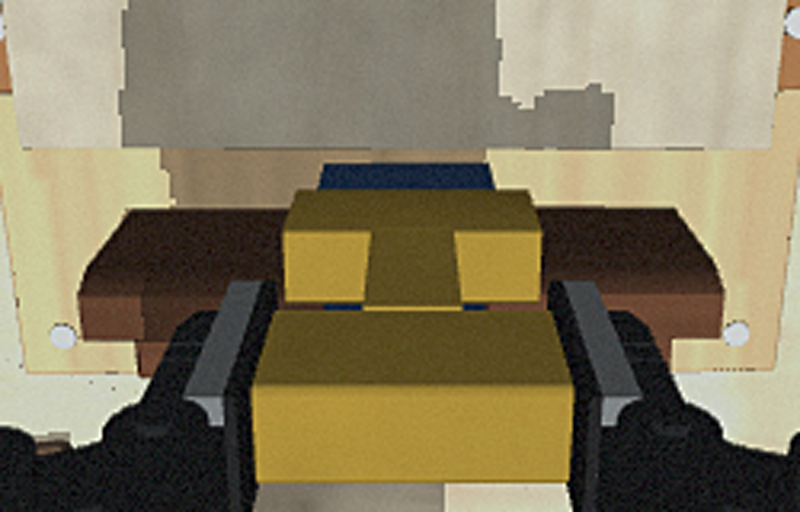

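View pics/s17.png

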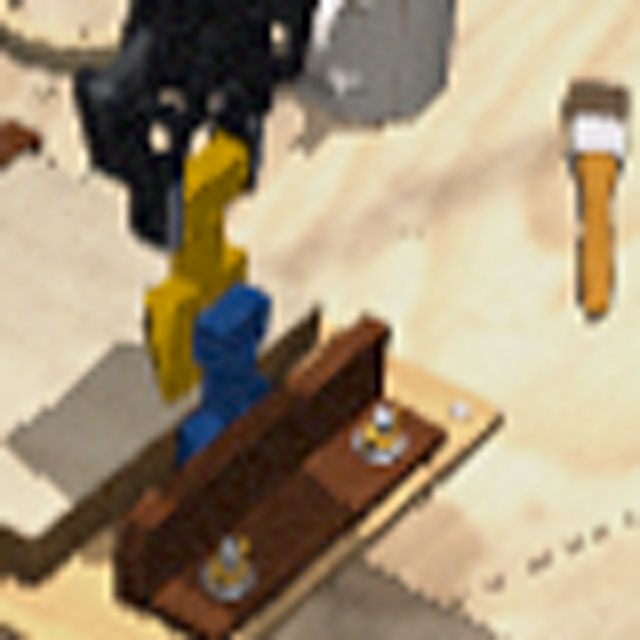

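```bash
python3 - <<'E'
from pnp import *
f=dict(np.load("w17.npz"))
obj=[(8,25,33),(8,-25,33),(8,25,56),(8,-25,56),(-8,25,56),(-8,-25,56),(8,23,112),(8,-23,112),(-8,23,112),(-8,-23,112)]
px=[(299,190),(530,190),(284,231),(542,231),(285,302),(540,302),(253,385),(574,385),(258,481),(570,481)]
p,Rw,e=pose(f,obj,px,130,150,3.2)
o=readout.get_obs(); print(p.round(4),np.degrees(Rw.as_rotvec()).round(2),"rel",(p-o["tcp_pos"]).round(4),o["tcp_pos"].round(4),abs(e).max())
def P(x,y,z): return onz(f,((x+.5)/3.2-.5+130,(y+.5)/3.2-.5+150),z).round(4)
print("board",P(410,148,.044),"packer body bottom +x",P(410,163,.016),"stop",P(200,209,.012),P(600,209,.012))
zt=o["tcp_pos"][2]-.0835
print("wedge body top +x at",P(412,231,zt+.056),"-x",P(412,302,zt+.056),"head",P(412,385,zt+.112),P(412,481,zt+.112))
s=dict(np.load("s17.npz"))
print([((a-[260,130]+.5)*8-.5).round(0).tolist() for a in proj(s,[o["tcp_pos"]+np.array(q) for q in[(-.008,.025,-.0835),(-.010,.025,-.0835),(-.008,.025,-.0835+.056)]])])
E
```

```text
[ 0.5098 -0.1395  0.0603] [-0.06 -0.44  1.84] rel [-0.0027 -0.001  -0.0864] [ 0.5125 -0.1385  0.1467] 1.5573329004115806
board [ 0.5115 -0.1386  0.044 ] packer body bottom +x [ 0.4979 -0.139   0.016 ] stop [ 0.4793 -0.0736  0.012 ] [ 0.4833 -0.1991  0.012 ]
wedge body top +x at [ 0.5184 -0.1389  0.1192] -x [ 0.5031 -0.1394  0.1192] head [ 0.5187 -0.1389  0.1752] [ 0.5032 -0.1394  0.1752]
[[165.0, 408.0], [168.0, 410.0], [168.0, 307.0]]
```

Toe centred over the remaining gap. Entering, then shifting onto the packer as it goes down.

```bash
python3 -m handwheel '0 0 10 0 0 0 38; 0 0 18 0 0 0 38; 0 0 23 0 0 0 38; 0 0 26 0 0 0 38; 0 1.5 28 0 0 0 38; 0 3 30 0 0 0 38; 0 3 32 0 0 0 38; 0 3 32 0 0 0 38'
python3 - <<'E'
from h import *
st(); f=grab_frame("wrist"); np.savez("w18.npz",**f); save(f,"w18",(130,150,380,310),3.2)
f=grab_frame("scene"); save(f,"s18",(260,130,340,210),8)
E
```

```text
clock: 22.12
tcp_pos: [0.5089, -0.1385, 0.1139]
orientation: [2.257, -2.186, 0.0]
contact_force: [0.3, -0.4, -0.7]
grip_width: 0.0443
t 22.12 tcp [ 0.5089 -0.1385  0.1139] F [ 0.3 -0.4 -0.7] M [-0.02 -0.05 -0.03] w 44.3 q [ 0.51  0.42 -0.45  1.99  0.25  0.78 -1.62]
x [ 0.032  -0.9995  0.    ] z [ 0. -0. -1.]
```

View pics/w18.png

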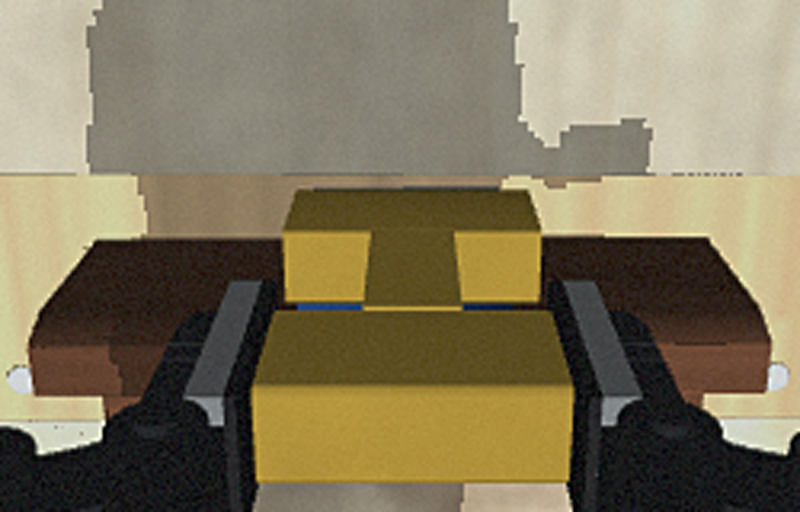

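View pics/s18.png

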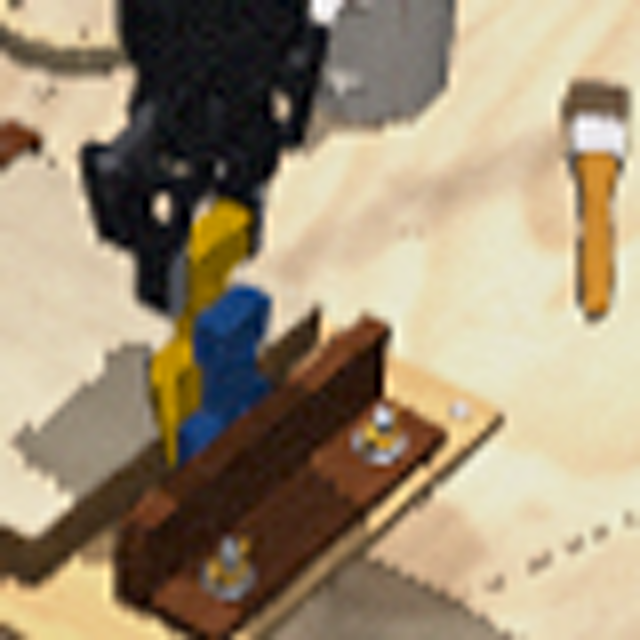

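Toe is in the gap, no contact. Creep down.

```bash
python3 -m handwheel '0 0 2 0 0 0 38; 0 0 4 0 0 0 38; 0 0 6 0 0 0 38; 0 0 6 0 0 0 38'; python3 -m handwheel '0 0 1.5 0 0 0 38; 0 0 3 0 0 0 38; 0 0 3 0 0 0 38'
```

```text
clock: 22.72
tcp_pos: [0.5087, -0.1385, 0.1077]
orientation: [2.257, -2.185, -0.001]
contact_force: [1.0, 0.1, 0.1]
grip_width: 0.0443
clock: 23.1
tcp_pos: [0.5084, -0.1385, 0.1047]
orientation: [2.256, -2.185, -0.001]
contact_force: [-1.7, -0.2, -0.5]
grip_width: 0.0439
```

```bash
python3 -m handwheel '0 0 1 0 0 0 38; 0 0 2 0 0 0 38; 0 0 2 0 0 0 38'; python3 -m handwheel '0 0 1 0 0 0 38; 0 0 2 0 0 0 38; 0 0 2 0 0 0 38'
```

```text
clock: 23.48
tcp_pos: [0.5082, -0.1386, 0.1028]
orientation: [2.256, -2.185, -0.001]
contact_force: [-2.5, 0.0, 2.5]
grip_width: 0.0442
clock: 23.85
tcp_pos: [0.5084, -0.1386, 0.102]
orientation: [2.256, -2.184, -0.0]
contact_force: [-9.0, -0.2, 15.8]
grip_width: 0.0443
```

The wedge leans on the board side (Fx −9), so move it back towards the packer, then continue.

```bash
python3 -m handwheel '0 0.8 -1 0 0 0 38; 0 1.2 -1 0 0 0 38; 0 1.2 -1 0 0 0 38'; python3 -m handwheel '0 0 1 0 0 0 38; 0 0 2 0 0 0 38; 0 0 2 0 0 0 38'
```

```text
clock: 24.22
tcp_pos: [0.5078, -0.1387, 0.1021]
orientation: [2.257, -2.185, 0.001]
contact_force: [-3.7, -1.7, 6.3]
grip_width: 0.0441
clock: 24.6
tcp_pos: [0.5081, -0.1386, 0.1016]
orientation: [2.257, -2.185, 0.002]
contact_force: [-9.4, -0.2, 21.5]
grip_width: 0.0444
```

```bash
python3 - <<'E'
from h import *
st(); f=grab_frame("wrist"); np.savez("w19.npz",**f); save(f,"w19",(130,150,380,310),3.2)
f=grab_frame("scene"); np.savez("s19.npz",**f); save(f,"s19",(200,130,340,230),5.6)
o=readout.get_obs()
def P(x,y,z): return onz(np.load("w19.npz"),((x+.5)/3.2-.5+130,(y+.5)/3.2-.5+150),z).round(4)
E
```

```text
t 24.6 tcp [ 0.5081 -0.1386  0.1016] F [-9.4 -0.2 21.5] M [0.16 2.31 0.27] w 44.4 q [ 0.5   0.44 -0.44  2.    0.27  0.76 -1.63]
x [ 0.0322 -0.9995  0.0011] z [ 5.0e-04 -1.1e-03 -1.0e+00]
```

View pics/w19.png

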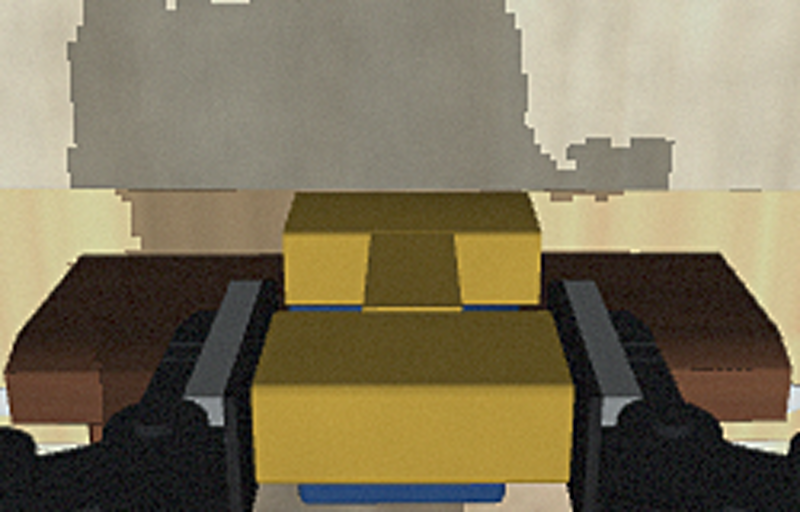

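View pics/s19.png

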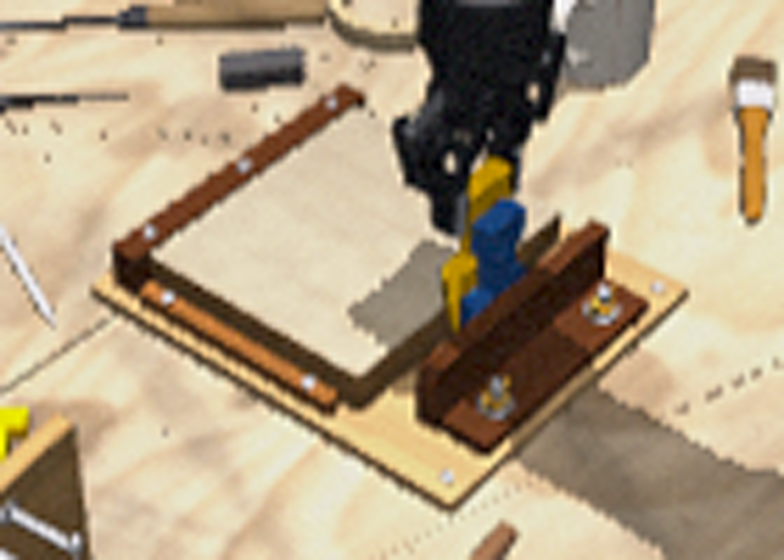

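```bash
python3 -m handwheel '0 0.6 -1.2 0 0 0 38; 0 1 -1.2 0 0 0 38; 0 1 -0.5 0 0 0 38; 0 1 -0.5 0 0 0 38; 0 1 -0.5 0 0 0 38'; python3 -c "
from h import *
st()"
```

```text
clock: 25.32
tcp_pos: [0.5077, -0.1386, 0.1017]
orientation: [-2.256, 2.185, -0.003]
contact_force: [-6.3, -0.4, 14.2]
grip_width: 0.0446
t 25.32 tcp [ 0.5077 -0.1386  0.1017] F [-6.3 -0.4 14.2] M [0.06 1.53 0.24] w 44.6 q [ 0.5   0.44 -0.44  2.    0.27  0.76 -1.63]
x [ 3.230e-02 -9.995e-01  8.000e-04] z [ 1.8e-03 -7.0e-04 -1.0e+00]
```

```bash
python3 -m handwheel '0 0.4 0.3 0 0 0 38; 0 0.4 0.3 0 0 0 38; 0 0.4 0.3 0 0 0 38; 0 0.4 0.3 0 0 0 38'; python3 - <<'E'
from pnp import *
st(); f=grab_frame("wrist"); np.savez("w20.npz",**f); save(f,"w20",(130,150,380,310),3.2); save(grab_frame("scene"),"s20",(220,140,320,210),8)
t=grab_frame("top"); save(t,"t20",(130,140,400,265),2.9)
st()
E
```

```text
clock: 25.82
tcp_pos: [0.5076, -0.1386, 0.1016]
orientation: [-2.256, 2.184, -0.004]
contact_force: [-6.4, 0.4, 16.1]
grip_width: 0.0444
t 25.82 tcp [ 0.5076 -0.1386  0.1016] F [-6.4  0.4 16.1] M [0.07 1.51 0.26] w 44.4 q [ 0.5   0.44 -0.44  2.    0.27  0.76 -1.63]
x [ 3.240e-02 -9.995e-01  9.000e-04] z [ 2.5e-03 -8.0e-04 -1.0e+00]
t 25.98 tcp [ 0.5076 -0.1387  0.1016] F [-5.4  0.4 16. ] M [0.12 1.51 0.27] w 44.2 q [ 0.5   0.44 -0.44  2.    0.27  0.76 -1.63]
x [ 3.240e-02 -9.995e-01  9.000e-04] z [ 2.4e-03 -8.0e-04 -1.0e+00]
```

View pics/w20.png

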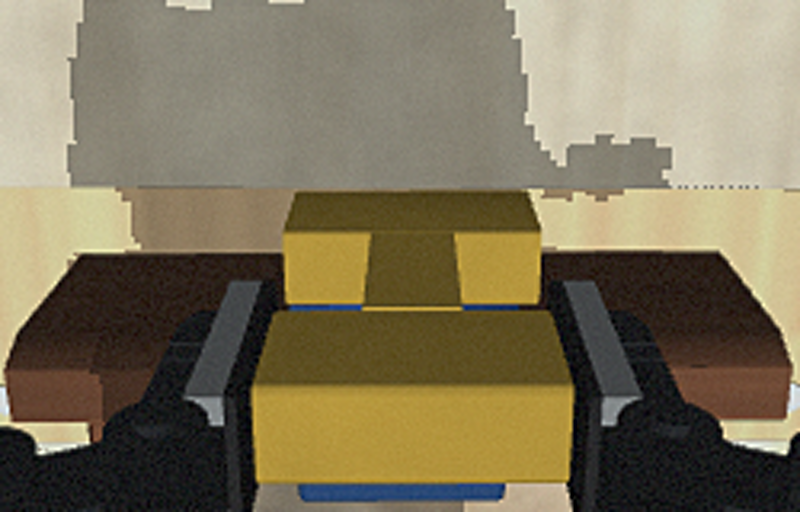

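View pics/s20.png

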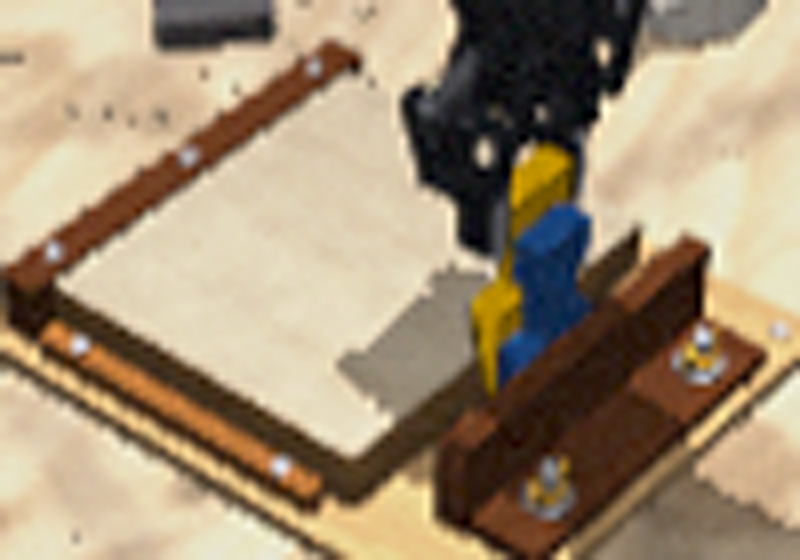

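View pics/t20.png

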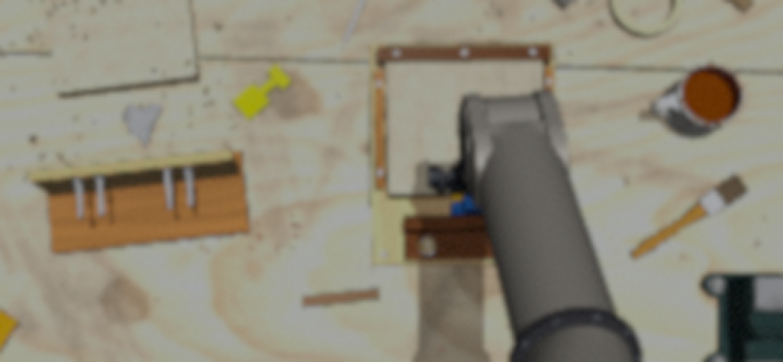

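```bash
python3 - <<'E'
from pnp import *
f=dict(np.load("w20.npz"))
def P(x,y,z): return onz(f,((x+.5)/3.2-.5+130,(y+.5)/3.2-.5+150),z).round(4)
print("board",P(410,187,.044),P(60,187,.044),P(740,187,.044),"stop",P(200,252,.012),P(640,252,.012))
print("packer head -x top",P(400,500,.114))
obj=[(8,25,33),(8,-25,33),(8,25,56),(8,-25,56),(-8,25,56),(-8,-25,56),(8,23,112),(8,-23,112),(-8,23,112),(-8,-23,112)]
px=[(299,191),(530,191),(284,232),(542,232),(285,304),(540,304),(253,385),(574,385),(258,482),(570,482)]
p,Rw,e=pose(f,obj,px,130,150,3.2); print("wedge",p.round(4),np.degrees(Rw.as_rotvec()).round(2))
st()
E
```

```text
board [ 0.5117 -0.1387  0.044 ] [ 0.5092 -0.06    0.044 ] [ 0.5141 -0.213   0.044 ] stop [ 0.48   -0.0836  0.012 ] [ 0.4837 -0.201   0.012 ]
packer head -x top [ 0.4825 -0.1381  0.114 ]
wedge [ 0.5046 -0.1398  0.0154] [-0.09 -0.26  1.86]
t 25.98 tcp [ 0.5076 -0.1387  0.1016] F [-5.4  0.4 16. ] M [0.12 1.51 0.27] w 44.2 q [ 0.5   0.44 -0.44  2.    0.27  0.76 -1.63]
x [ 3.240e-02 -9.995e-01  9.000e-04] z [ 2.4e-03 -8.0e-04 -1.0e+00]
```

```bash
python3 -c "
from bench import workorder
print(workorder.hand_in())
from h import *
st()"
```

```text
the job is handed in; nothing more can be done
None
the job is handed in; nothing more can be done
```

I did the job in the order asked and handed it in at about 26 s. The arm was still holding the wedge upright and pressing it down with about 16 N.

- **Packer:** I lifted it off its prongs and stood it in the gap. It had tilted about 3.5° in the grip, so I levelled it before setting it down. I slid it against the stop until I felt contact and let go. It measured upright and within about 1 mm of the stop, and its head had not moved when I checked after wedging.
- **Wedge:** I used the larger yellow one from the rack, not the small yellow or the orange one. It went in flat side to the packer and sloping side to the board, and it went tight with the toe about 6 mm above the base. My corner-based estimate said 3.4 mm, but it had read the packer about 3.4 mm too low, so I trust the higher figure.
- **Board:** I am judging that it is against the fence from the force and the tightening. Its near edge moved only about 0.2–0.5 mm, which is about the limit of what I can measure, and the arm hid part of the fence in the top view. The visible part of the board looked square to the fence with no gap.
- **Remaining side force:** The board still pushes sideways on the tool with about 5–6 N.
- **Bystanders:** The mug, brush and dowel look unmoved in the last top view. I did not measure their positions.

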